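# Clear the bridged solder reels at the outlet of a gravity dispenser

## Robot

A 6-joint arm with a two-finger parallel gripper is mounted at the origin on a cart in front of the work surface, level with it; the furniture and walls round the work are solid. World frame = base frame: x ahead of the robot, y to its left, z up, the work surface at z = 0. Lengths are in m, angles in degrees, forces in N, time in s.
With the tool pointing down it reaches from about 0.35 to 0.875 m from the base axis. Payload 4.2 kg.
Tool frame: the origin (TCP) lies on the centre line of the jaws, within the pads' length; the fingertips stand tip_reach ahead of it and the grasp point (between the pads) is the TCP (tip_reach is the distance from the TCP to the fingertips, in m); z points along the fingers, y is the line along which they close (so a half turn about z gives the same grasp; the last joint's range is limited). The gripper opens to 87 mm and grips with 3 to 60 N. Pads are 19 mm wide; open, the fingers measure 117 mm over their backs; the gripper's body (75 mm by 190 mm) begins 51 mm behind the grasp point.
Start: joints at [88.327, 22.042, 0.453, 0, -68.411, -14.817], TCP at [0.177, 0.599, 0.242] pointing down, gripper open.
Joint ranges: [-179.83, 179.83], [-69.29, 118.12], [-61.27, 80.66], [-181.25, 117.63], [-171.15, -9.14], [-177.46, 177.46]. Speed limits (degrees/s): [159.86, 159.86, 180, 180, 180, 180].

## Interface

Orientations are given as a 3x3 rotation matrix whose columns are the frame's x, y, z axes.
In Python, from station import sense, capture, finish_job, tip_reach gives the robot as it stands.
- The arm moves only by the tool arm_command, never from a script. Its argument "deltas" is a list of rows, each a list of 7 numbers: the turn, a rotation vector about the tool's x, y, z in rad, then the shift along the tool's x, y, z in cm, then the closure, from -1 (fully open) to 1 (shut), so that 0 is half open. In form: [[rx, ry, rz, dx, dy, dz, hand], ...]. A call has 1 to 8 rows; each row is the pose to reach, as a shift and turn from the pose commanded when the call began, along the tool's axes at that moment; what a row does not reach only later rows make up. A row lasts 1/12 s, in which the tool goes at most 41.7 mm and 7.16 degrees, less where a joint would pass 70% of its speed; a pose out of reach is approached as far as the arm can. A call with a gripper value outside its range is refused whole. The fingers move at their own pace and stop on an object; the grip force is fixed at half the most. Time passes only in rows, so rows that repeat a pose let the fingers close. It gives the time, the measured TCP pose, the force, the opening and the grip force at its end, in the units of the state.
- sense(): the state, without advancing time (a new reading comes with each control period).
- capture(name): name is "scene" or "side" or "wrist"; returns a dict with "pixels" (480x640x3 uint8, blue, green, red), "fovy" (degrees; the focal length in pixels is half the picture's height over the tangent of half this angle, whatever the lens; pixels are square), "cx", "cy" (the principal point, pixels), "rvec" (rotation vector, rad) and "tvec" (3), from world to camera coordinates, as OpenCV has them. Camera axes: x right, y down, z forward; pixel columns grow to the right and rows downward; lengths in m; the calibration is good to about 2 mm. A picture is of the moment at which its call begins. There is no depth.
- finish_job(): hands the job in; it is judged then, once.
The state is a dict: "time_s": time; "joints": joint angles; "joint_velocities": joint speeds; "effort": joint torques, N m; "tcp_pos": TCP position; "ee_rot": TCP orientation; "wrist_force": force on the tool from outside, world axes, zero at the start; "moment": the same for the moment, N m; "gripper_width": opening from 0.0 (shut) to 1.0 (fully open); "gripper_force": force on a finger pad.
Only numpy, scipy, OpenCV 4.12 (cv2) and the standard library are available. Lean on these libraries where they do the work, as an engineer would, in place of code of your own. Each camera call takes 0.05 s, during which the arm holds its last target. There are 200 camera calls.

## Task

The reel dispenser is jammed: one solder reel rides on the lowest one and is caught behind the gate edge. Take the black spudger, reach in under the gate and push the lower reel back up the chute until the whole row goes solid against its end stop, press there with about 10 N for half a second (more than 18 N cracks a flange), so that the riding reel drops; then draw the spudger out again through the notch of the front stop and let the freed reel roll down against the front stop with the next one behind it. Leave the spudger lying flat on the bench, clear of the dispenser, and disturb nothing else.

Things in the scene. Friction and masses are not known exactly. Their poses are not given: they have to be found in the camera images.
- dispenser_rack: Grey sheet-metal gravity dispenser, fixed, 228 mm long, 47 mm wide (feet 66), 165 high at the back. Straight chute, 41 mm wide inside, floor sloping 8.5 degrees (0.148 rad). Origin on the bench, middle line, under the gate; x points up the slope to the back, -x to the open tray in front. Chute floor is 32 mm above the bench at x = 0 and rises 0.149 mm per mm of x. The reels run in it on their rims
- gate_edge (a point): Middle of the underside of the gate's rounded lower edge, 70 mm off the sloping floor. Below it the outlet is open over the chute's full width. Behind it are side plates (42 mm high, windows above them) and folded-in top flanges 110 mm off the floor that leave only an 18 mm slit: the reels cannot be lifted out
- stop_edge (a point): Front stop of the tray, a 3 mm plate 53 to 56 mm in front of the gate: two horns 52 mm off the sloping floor (75 mm above the bench) with a notch between them, 24 mm wide, down to 10 mm off the floor (34 mm above the bench). This point is at the horns' height in the middle of the notch. The tray is open above, its sides are 20 mm high
- row_end (a point): Point on the chute floor, middle line, under the third reel. Behind the lower reel this third, equal reel stands, then an aluminium end stop. The free travel of the row before it goes solid against that differs (14 to 27 mm) and is not measured. Sliding, the row resists with 0.5 to 4 N, sometimes in jerks; once solid it gives no more and the force rises steeply
- pickup (a point): Where the centre of a reel lies when it rests on the tray floor against the front stop; 32 mm in front of the rack's origin and 53 mm above the bench
- second (a point): Where the centre of the next reel lies when it waits right behind a reel at the front stop, 51 mm up the slope from pickup
- lower_reel_centre (a point): Centre of the lower, blocking reel: solder wire between two dark flanges, 51 mm across, 38 mm wide, 0.11 kg, standing on its rim with its axle across the chute. At the start it is 51 mm up the slope from the gate, so its front is 26 mm behind the gate edge
- lower_reel: The same lower reel as a body; its origin lies in the middle of one flange face (19 mm from the centre), its z axis is the axle
- riding_reel_centre (a point): Centre of the riding reel, an equal one that sits on the lower reel, 24 mm further forward, and leans on the inside of the gate edge, centre 105 mm above the bench. When the lower reel has been pushed back some 10 mm it slips down between it and the gate onto the tool. Sink the tool a few mm as you draw it out; both reels then roll forward. If pinched again, push back once more
- spudger: Black nylon spudger (flat pry stick), 142 mm long, 11 mm wide, 8 mm thick, 15 g, lying flat on the bench in front of the dispenser's outlet. Origin in the middle of its underside; its long axis is y, both ends will do; z points up. Held near its end it reaches the row from outside the tray
- tape_roll: Bystander: roll of amber tape, 78 mm across, 20 mm high, lying flat; origin at the centre of its underside
- screw_tin: Bystander: small aluminium tin of screws, 45 mm across, 12 mm high; origin at the centre of its underside
- usb_meter: Bystander: small plug-in USB meter lying flat, 30 x 77 mm, 12 mm high; origin at the centre of its underside

How it is judged:
By the outcome, as a careful person would: the job done as asked, in the order asked, and still so for the second after the job is handed in, with the robot touching nothing.
It also fails if it takes over 51 s, if anything falls off the work surface, if the arm or the gripper's body presses on something with over 40 N, if the wrist force passes 120 N, or if a joint passes its speed limit or range.

## Working session

There is one attempt and no reset: what is moved stays moved. The work goes in short steps, Python scripts to look and compute and a tool call to move; the robot and the scene stay as the last step left them, time stands still between calls to the robot, and variables do not carry over. Pictures are saved under pics/ and viewed, at most 10 in all, crops included, and the job is handed in when it is done.

Besides the shell and the picture viewer there is one more tool, called after "Call:" as a command line: name --pt "numbers of a row" for each row, then --argument value for the rest. arm_command: Moves the arm, as the interface text tells. Its arguments: {"type":"object","properties":{"deltas":{"type":"array"}},"required":["deltas"]}

```bash
mkdir -p pics
cat > h.py <<'E'
import numpy as np, cv2
from station import sense, capture, finish_job, tip_reach
def cam(n):
    d=capture(n); R=cv2.Rodrigues(np.array(d["rvec"],float))[0]; t=np.array(d["tvec"],float).ravel()
    f=240/np.tan(np.radians(d["fovy"])/2)
    return dict(im=np.array(d["pixels"]),R=R,t=t,f=f,cx=d["cx"],cy=d["cy"],C=-R.T@t)
def plane(c,u,v,z):
    r=c["R"].T@np.array([(u-c["cx"])/c["f"],(v-c["cy"])/c["f"],1]); return c["C"]+r*(z-c["C"][2])/r[2]
def proj(c,p):
    q=c["R"]@np.array(p)+c["t"]; return q[:2]/q[2]*c["f"]+[c["cx"],c["cy"]]
E
python3 - <<'E'
from h import *
a=cam("scene");b=cam("side")
cv2.imwrite("pics/a.png",a["im"]);cv2.imwrite("pics/b.png",b["im"])
print(a["C"],b["C"],tip_reach if not callable(tip_reach) else tip_reach()); s=sense(); print(s)
for c in(a,b): print([plane(c,u,v,0).round(3) for u,v in((0,479),(639,479),(320,240))])
E
```

```text
[ 0.11706816 -0.00394816  0.84911798] [0.40954838 0.78496242 0.56665739] 0.019
{'time_s': 0.1, 'joints': array([ 8.83269375e+01,  2.20861882e+01,  3.89249261e-01, -2.33023873e-02,
       -6.84105336e+01, -1.48161170e+01]), 'joint_velocities': array([-0.07076695, -0.11637922,  0.16645472,  0.02913296, -0.08481153,
       -0.03919078]), 'effort': array([-6.56479619e-05, -3.91689026e+01,  1.87935823e+01,  4.23189908e+00,
        1.34850101e-02, -7.57673229e-05]), 'tcp_pos': array([0.17725065, 0.59883636, 0.24058714]), 'ee_rot': array([[ 9.58830793e-01, -2.83977680e-01, -4.32773640e-04],
       [-2.83977987e-01, -9.58828988e-01, -1.86387996e-03],
       [ 1.14344396e-04,  1.91004369e-03, -9.99998169e-01]]), 'wrist_force': array([ 1.20666625, -0.33445068,  0.27865651]), 'moment': array([-0.01978674,  0.00751973, -0.03127983]), 'gripper_force': 0.0, 'gripper_width': 1.000558544890056}
[array([0.147, 0.488, 0.   ]), array([ 0.243, -0.453,  0.   ]), array([0.601, 0.055, 0.   ])]
[array([0.832, 0.557, 0.   ]), array([0.061, 0.403, 0.   ]), array([ 0.547, -0.03 ,  0.   ])]
```

View pics/a.png

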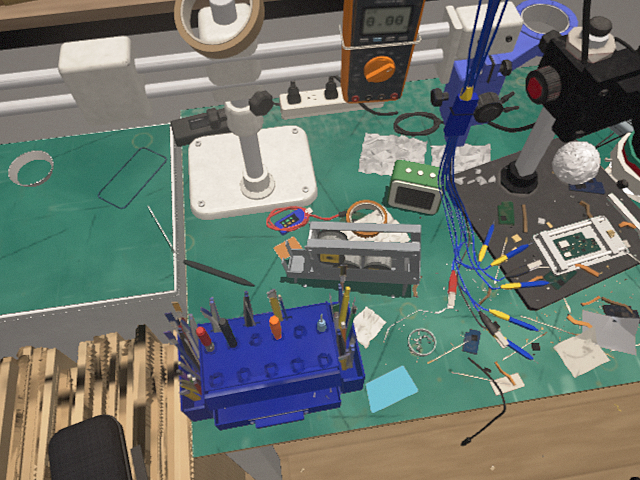

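View pics/b.png

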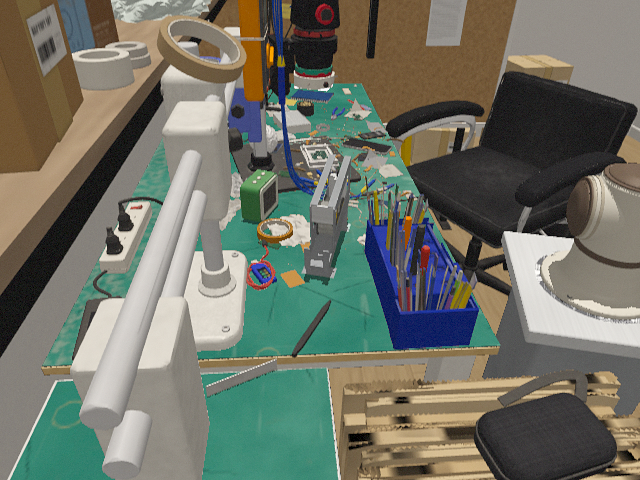

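The scene view shows the spudger from (185,262) to (253,285), with the rack at x 283–421 and the tray end on the left. In the side view the spudger runs (295,354)–(328,302) and the rack front is near (318,270). I'll enlarge both.

Run:
```python
import cv2,numpy as np
a=cv2.imread("pics/a.png");b=cv2.imread("pics/b.png")
A=cv2.resize(a[210:310,270:430],None,fx=5,fy=5,interpolation=cv2.INTER_CUBIC)
B=cv2.resize(b[145:290,285:375],None,fx=4.1,fy=4.1,interpolation=cv2.INTER_CUBIC)
cv2.imwrite("pics/a2.png",A);cv2.imwrite("pics/b2.png",B)
from h import *
for n,im,(x0,x1,y0,y1) in(("scene",a,(180,262,252,292)),("side",b,(288,335,296,360))):
    c=cam(n)
    m=np.zeros(im.shape[:2],np.uint8); m[y0:y1,x0:x1]=(im[y0:y1,x0:x1].max(2)<70)*255
    k=max(cv2.findContours(m,0,1)[0],key=cv2.contourArea)
    r=cv2.minAreaRect(k); bx=cv2.boxPoints(r); print(r)
    P=np.array([plane(c,u,v,0.004)[:2] for u,v in k[:,0]],np.float32)
    r=cv2.minAreaRect(P); print(r,cv2.boxPoints(r).round(4).tolist(), P.mean(0))
```

```text
((218.6011962890625, 273.2091369628906), (73.38329315185547, 5.749111175537109), 19.179006576538086)
((0.5124735236167908, 0.23035550117492676), (0.13930043578147888, 0.010933175683021545), 75.1588363647461) [[0.489300012588501, 0.16439999639987946], [0.4999000132083893, 0.1615999937057495], [0.5356000065803528, 0.2962999939918518], [0.5249999761581421, 0.29910001158714294]] [0.5100618  0.22755447]
((312.30731201171875, 329.3052978515625), (4.458736419677734, 66.61080169677734), 35.83765411376953)
((0.5089380145072937, 0.23174729943275452), (0.14265112578868866, 0.007796790450811386), 73.99969482421875) [[0.4855000078678131, 0.16429999470710754], [0.49300000071525574, 0.16210000216960907], [0.5322999954223633, 0.29919999837875366], [0.5249000191688538, 0.30140000581741333]] [0.5093718  0.23700145]
```

View pics/a2.png

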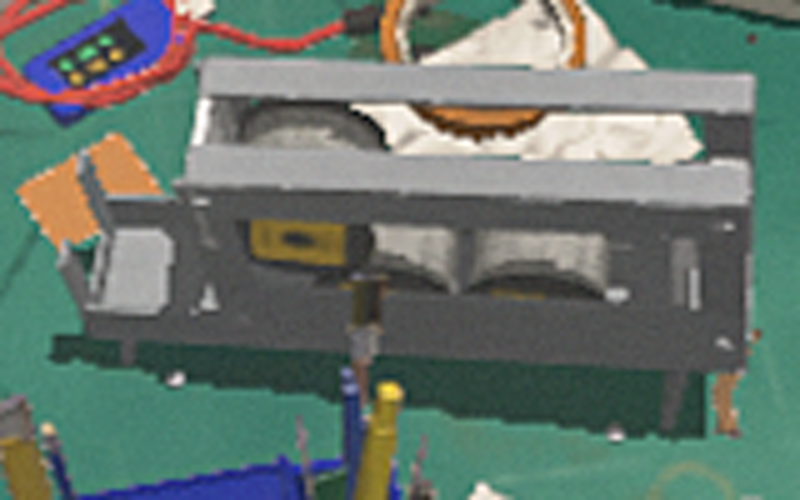

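View pics/b2.png

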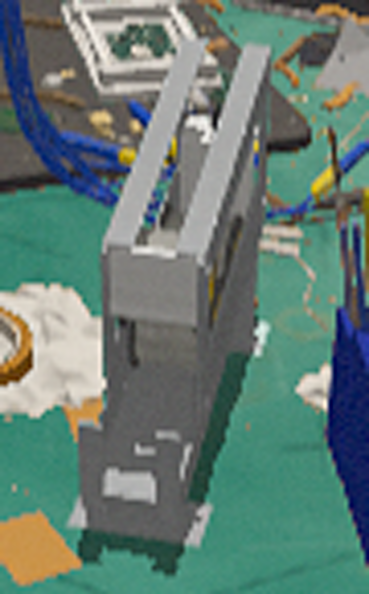

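The enlarged crops show these points. Scene crop: flange corners at (203,60), (185,183), (755,75), (748,203) and horn tops at about (85,155), (65,243). Side crop: gate top at (103,250)–(197,256), horns near (80,428)–(180,440).

Run:
```python
from h import *
a=cam("scene");b=cam("side")
A=lambda u,v,z:plane(a,u/5+270,v/5+210,z)[:2].round(4)
B=lambda u,v,z:plane(b,u/4.1+285,v/4.1+145,z)[:2].round(4)
f=[A(203,60,.142),A(185,183,.142)];g=[A(755,75,.167),A(748,203,.167)]
s=[A(200,95,.142),A(187,150,.142),A(752,110,.167),A(752,160,.167)]
print("front",f,np.linalg.norm(f[0]-f[1]),"back",g,np.linalg.norm(g[0]-g[1]))
F=(f[0]+f[1])/2;G=(g[0]+g[1])/2;print(F,G,np.linalg.norm(F-G),np.degrees(np.arctan2(*(G-F)[::-1])))
S=(s[0]+s[1])/2;T=(s[2]+s[3])/2;print("slit",S,T,np.degrees(np.arctan2(*(T-S)[::-1])))
print("side gate top",B(103,250,.142),B(197,256,.142)," back",B(200,40,.167),B(268,46,.167))
print("horn scene",A(82,155,.075),A(65,243,.075),"side",B(80,428,.075),B(190,445,.075))
print("side notch white", B(105,500,.027),B(155,500,.027),"slots")
# tool box extents & pens
for p in((180,415),(363,380),(345,300),(185,325)): print("box",p,plane(a,*p,.05)[:2].round(3))
```

```text
front [array([0.5513, 0.0632]), array([0.5062, 0.0638])] 0.04510399095423821 back [array([ 0.5467, -0.1077]), array([ 0.5018, -0.1058])] 0.04494018246513909
[0.52875 0.0635 ] [ 0.52425 -0.10675] 0.17030946098206054 -91.51407336063514
slit [0.52815 0.0636 ] [ 0.52535 -0.10685] -90.94111912273344
side gate top [0.5498 0.0707] [0.5084 0.0666]  back [ 0.5356 -0.1053] [ 0.5009 -0.1061]
horn scene [0.5505 0.1065] [0.5163 0.1076] side [0.5507 0.1132] [0.501  0.1153]
side notch white [0.5413 0.1009] [0.5187 0.096 ] slots
box (180, 415) [0.255 0.227]
box (363, 380) [ 0.334 -0.039]
box (345, 300) [ 0.463 -0.002]
box (185, 325) [0.394 0.252]
```

Call:
arm_command --pt "0 0 1.546 42.3 20 4 0.2" --pt "0 0 1.546 42.3 20 4 0.2" --pt "0 0 1.546 42.3 20 4 0.2" --pt "0 0 1.546 42.3 20 4 0.2" --pt "0 0 1.546 42.3 20 4 0.2" --pt "0 0 1.546 42.3 20 4 0.2" --pt "0 0 1.546 42.3 20 4 0.2" --pt "0 0 1.546 42.3 20 4 0.2"

```text
time_s: 0.97
tcp_pos: [0.4261, 0.3764, 0.2133]
ee_rot: [[0.274, -0.962, 0.0], [-0.962, -0.274, 0.0], [-0.0, -0.0, -1.0]]
wrist_force: [0.3, 0.4, -0.3]
gripper_width: 0.48
gripper_force: 0.0
```

```bash
cat >> h.py <<'E'
from scipy.spatial.transform import Rotation as Ro
def togo(p,head,pitch=0):
    """delta to TCP p, tool x heading (deg), pitched up by pitch deg, z down"""
    h=np.radians(head);q=np.radians(pitch)
    f=np.array([np.cos(h),np.sin(h),0]);x=f*np.cos(q)+[0,0,np.sin(q)];z=f*np.sin(q)-np.array([0,0,np.cos(q)])
    T=np.c_[x,np.cross(z,x),z]; s=sense(); R=np.array(s["ee_rot"])
    print("t",s["time_s"],"pos",np.round(s["tcp_pos"],4),"F",np.round(s["wrist_force"],2),"w",round(s["gripper_width"],3))
    print("rv",Ro.from_matrix(R.T@T).as_rotvec().round(4),"cm",(100*R.T@(np.array(p)-s["tcp_pos"])).round(2)); return s
E
python3 - <<'E'
from h import *
print(togo([.5256,.2865,.12],-105.2)["joints"].round(1))
a=cam("scene")
for p in((175,305),(187,385),(257,180)): print(p,plane(a,*p,.12)[:2].round(3))
E
```

```text
t 0.9667 pos [0.4261 0.3764 0.2133] F [ 0.28  0.43 -0.25] w 0.48
rv [-3.000e-04  5.000e-04  5.424e-01] cm [11.37 -7.1   9.33]
[ 57.8  17.8 -10.1   0.  -62.  -41.9]
(175, 305) [0.399 0.252]
(187, 385) [0.284 0.207]
(257, 180) [0.641 0.167]
```

Call:
arm_command --pt "0 0 0.542 11.4 -7.1 3 0.2" --pt "0 0 0.542 11.4 -7.1 5 0.2" --pt "0 0 0.542 11.4 -7.1 7 0.2" --pt "0 0 0.542 11.4 -7.1 9.3 0.2" --pt "0 0 0.542 11.4 -7.1 9.3 0.2" --pt "0 0 0.542 11.4 -7.1 9.3 0.2" --pt "0 0 0.542 11.4 -7.1 9.3 0.2" --pt "0 0 0.542 11.4 -7.1 9.3 0.2"

```text
time_s: 1.68
tcp_pos: [0.5255, 0.2894, 0.1216]
ee_rot: [[-0.254, -0.967, 0.002], [-0.967, 0.254, 0.002], [-0.002, -0.002, -1.0]]
wrist_force: [0.2, 0.7, 0.2]
gripper_width: 0.398
gripper_force: 0.0
```

Run:
```python
from h import *
togo([.5256,.2865,.022],-105.2)
w=cam("wrist");im=w["im"];cv2.imwrite("pics/w1.png",im);print(w["C"])
for p in([.5256,.2865,.004],[.529,.299,.004],[.492,.163,.004],[.530,.112,.075]): print(proj(w,p).round(0))
```

```text
t 1.6833 pos [0.5255 0.2894 0.1216] F [0.17 0.65 0.17] w 0.398
rv [-0.0019  0.0022  0.0086] cm [ 0.3  -0.06  9.96]
[0.50728049 0.22453645 0.26473891]
[317. 232.]
[317. 249.]
[319.  47.]
[208. -92.]
```

View pics/w1.png

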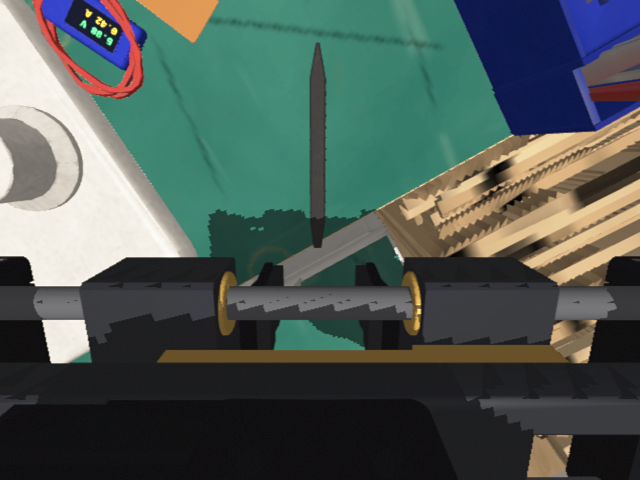

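The wrist view shows the spudger from (318,43) to (318,247), and my predicted ends agree with it. It lies on the jaw centre line, so I go down and grip it.

Call:
arm_command --pt "0 0 0.009 0.6 0 4 0.2" --pt "0 0 0.009 0.6 0 7 0.2" --pt "0 0 0.009 0.6 0 9 0.2" --pt "0 0 0.009 0.6 0 10 0.2" --pt "0 0 0.009 0.6 0 10 0.2" --pt "0 0 0.009 0.6 0 10 1" --pt "0 0 0.009 0.6 0 10 1" --pt "0 0 0.009 0.6 0 10 1"

```text
time_s: 2.4
tcp_pos: [0.5239, 0.2834, 0.0214]
ee_rot: [[-0.264, -0.965, 0.002], [-0.965, 0.264, 0.002], [-0.002, -0.001, -1.0]]
wrist_force: [0.7, -0.3, -0.1]
gripper_width: 0.257
gripper_force: 0.0
```

Call:
arm_command --pt "0 0 0 0 0 0 1" --pt "0 0 0 0 0 0 1" --pt "0 0 0 0 0 0 1" --pt "0 0 0 0 0 0 1" --pt "0 0 0 0 0 0 1" --pt "0 0 0 0 0 0 1"

```text
time_s: 2.9
tcp_pos: [0.5238, 0.2828, 0.0207]
ee_rot: [[-0.265, -0.964, 0.001], [-0.964, 0.265, 0.001], [-0.001, -0.001, -1.0]]
wrist_force: [-0.9, 0.9, 4.5]
gripper_width: 0.112
gripper_force: 30.0
```

```bash
cat >> h.py <<'E'
HEAD=-91.2; O=np.array([.5282,.049,.032]); L=.125; OFF=.0167; PB=np.radians(8.5)
d=np.array([np.cos(np.radians(HEAD)),np.sin(np.radians(HEAD)),0])
sv=d*np.cos(PB)+[0,0,np.sin(PB)]; nv=-d*np.sin(PB)+[0,0,np.cos(PB)]
def tcp(s_tip,n=.022): return O+sv*(s_tip-L)+nv*(n+OFF)
E
python3 - <<'E'
from h import *
print(tcp(-.075)); togo(tcp(-.075),HEAD,8.5)
E
```

```text
[0.53246227 0.25247876 0.04071303]
t 2.9 pos [0.5238 0.2828 0.0207] F [-0.94  0.92  4.54] w 0.112
rv [ 0.0176  0.1484 -0.2464] cm [ 2.69 -1.64 -2.  ]
```

Call:
arm_command --pt "0 0 0 0 0 -1.5 1" --pt "0 0 0 0 0 -3 1" --pt "0.018 0.148 -0.246 1 -1 -3.5 1" --pt "0.018 0.148 -0.246 2 -1.6 -3.5 1" --pt "0.018 0.148 -0.246 2.7 -1.6 -3 1" --pt "0.018 0.148 -0.246 2.7 -1.6 -2 1" --pt "0.018 0.148 -0.246 2.7 -1.6 -2 1" --pt "0.018 0.148 -0.246 2.7 -1.6 -2 1"

```text
time_s: 3.57
tcp_pos: [0.5307, 0.2515, 0.0386]
ee_rot: [[-0.023, -1.0, -0.006], [-0.989, 0.024, -0.149], [0.149, 0.003, -0.989]]
wrist_force: [0.3, 0.0, -1.0]
gripper_width: 0.115
gripper_force: 30.0
```

Run:
```python
from h import *
togo(tcp(-.075),HEAD,8.5)
w=cam("wrist");b=cam("side");B=b["im"]
for c,nm in((w,"w"),(b,"b")):
    print(nm,[proj(c,O+sv*s+nv*n).round(0).tolist() for s,n in((-.075,.022),(-.0545,.052),(-.0545,.01),(0,.07))])
B=cv2.resize(B[190:350,270:370],None,fx=3.75,fy=3.75,interpolation=cv2.INTER_CUBIC)
W=w["im"][:300,120:540].copy()
cv2.imwrite("pics/m2.png",np.hstack([cv2.resize(W,None,fx=1,fy=1),np.vstack([B[:300]*0+B[:300]])]) if 0 else np.hstack([np.pad(W,((0,300),(0,0),(0,0))),B]))
```

```text
t 3.5667 pos [0.5307 0.2515 0.0386] F [ 0.3   0.02 -1.04] w 0.115
rv [ 0.0032 -0.0016 -0.0022] cm [-0.07 -0.17 -0.23]
w [[311.0, -5.0], [308.0, -125.0], [311.0, -49.0], [304.0, -502.0]]
b [[314.0, 269.0], [316.0, 250.0], [317.0, 266.0], [322.0, 223.0]]
```

View pics/m2.png

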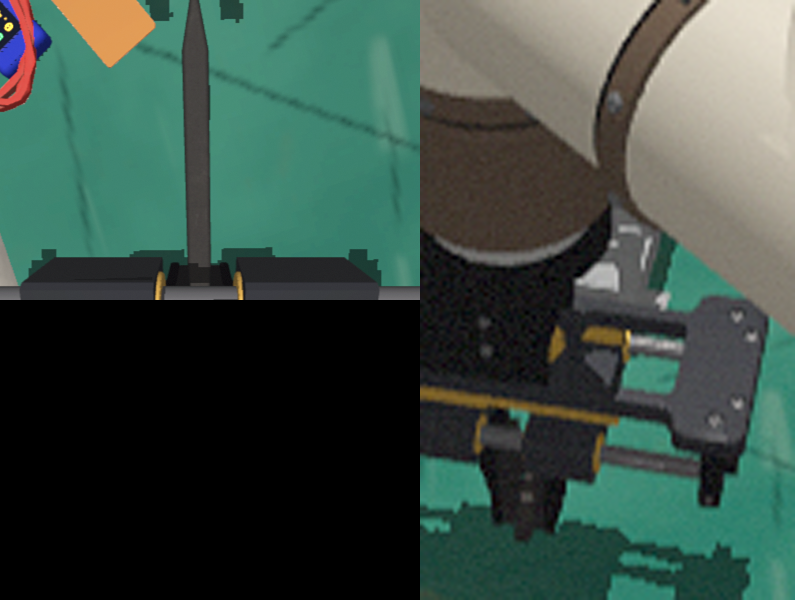

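The wrist view shows the spudger straight in the jaws, tip at about (315,0). Next I correct, advance to just before the notch and check in the scene view.

Call:
arm_command --pt "0.003 0 0 0 -0.17 -0.3 1" --pt "0.003 0 0 0.6 -0.17 -0.3 1" --pt "0.003 0 0 1.2 -0.17 -0.3 1" --pt "0.003 0 0 1.2 -0.17 -0.3 1" --pt "0.003 0 0 1.2 -0.17 -0.3 1"

```text
time_s: 4.08
tcp_pos: [0.5332, 0.2402, 0.0452]
ee_rot: [[-0.022, -1.0, -0.0], [-0.989, 0.022, -0.148], [0.148, -0.003, -0.989]]
wrist_force: [-0.1, -0.3, -0.3]
gripper_width: 0.111
gripper_force: 30.0
```

Run:
```python
from h import *
togo(tcp(-.062),HEAD,8.5)
a=cam("scene")
print([((proj(a,O+sv*s+nv*n)-[250,205])*6).round(0).tolist() for s,n in((-.062,.022),(-.0545,.052),(-.0545,.01),(0,.07))])
cv2.imwrite("pics/a3.png",cv2.resize(a["im"][205:290,250:350],None,fx=6,fy=6,interpolation=cv2.INTER_CUBIC))
```

```text
t 4.0833 pos [0.5332 0.2402 0.0452] F [-0.06 -0.33 -0.34] w 0.111
rv [-0.0027 -0.0001 -0.0014] cm [0.02 0.1  0.26]
[[191.0, 329.0], [194.0, 279.0], [225.0, 349.0], [372.0, 253.0]]
```

View pics/a3.png

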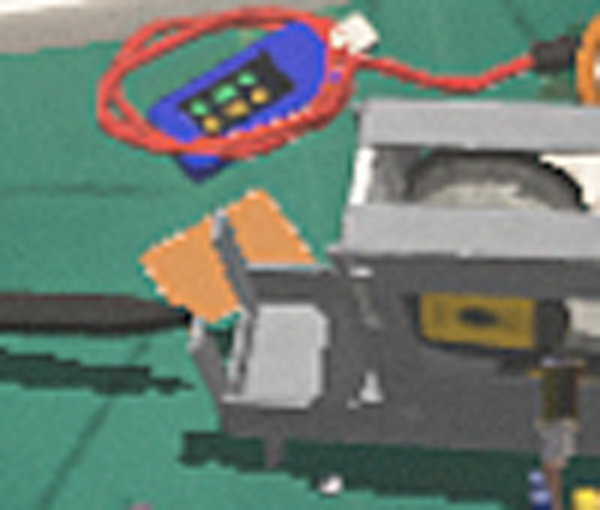

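Run:
```python
from h import *
a=cam("scene"); s=sense(); R=np.array(s["ee_rot"])
t=np.array(s["tcp_pos"])+R@[L,0,OFF]; print("tip model",t, ((proj(a,t)-[250,205])*6).round(0))
for z in(.045,.047,.049): print(plane(a,190/6+250,317/6+205,z).round(4))
lat=np.cross(nv,sv)
for w in(-.0235,-.012,.012,.0235): print(w,((proj(a,O+sv*-.0545+nv*.052+lat*w)-[250,205])*6).round(0))
togo(tcp(-.05),HEAD,8.5)
```

```text
tip model [0.53059252 0.11462196 0.04705217] [188. 321.]
[0.533  0.1145 0.045 ]
[0.532  0.1142 0.047 ]
[0.531  0.1139 0.049 ]
-0.0235 [180. 353.]
-0.012 [187. 316.]
0.012 [201. 242.]
0.0235 [207. 207.]
t 4.1833 pos [0.5333 0.2407 0.0451] F [-0.46 -0.5  -0.42] w 0.113
rv [-0.0029 -0.     -0.0009] cm [1.27 0.11 0.26]
```

Call:
arm_command --pt "-0.003 0 0 0 0.28 0.2 1" --pt "-0.003 0 0 0 0.28 0.2 1" --pt "-0.003 0 0 1.2 0.28 0.2 1" --pt "-0.003 0 0 2.4 0.28 0.2 1" --pt "-0.003 0 0 3.6 0.28 0.2 1"

```text
time_s: 4.6
tcp_pos: [0.5293, 0.2037, 0.0483]
ee_rot: [[-0.021, -1.0, -0.004], [-0.989, 0.022, -0.149], [0.149, 0.001, -0.989]]
wrist_force: [0.5, -0.1, 0.3]
gripper_width: 0.111
gripper_force: 30.0
```

```bash
sed -i 's/O=np.array(\[.5282,.049,.032\])/O=np.array([.5256,.046,.032])/' h.py
python3 - <<'E'
from h import *
togo(tcp(.012),HEAD,8.5)
a=cam("scene")
cv2.imwrite("pics/a4.png",cv2.resize(a["im"][205:290,250:350],None,fx=6,fy=6,interpolation=cv2.INTER_CUBIC))
E
```

```text
t 4.6 pos [0.5293 0.2037 0.0483] F [ 0.5  -0.09  0.34] w 0.111
rv [ 0.0009 -0.0008 -0.0004] cm [4.06 0.04 0.08]
```

View pics/a4.png

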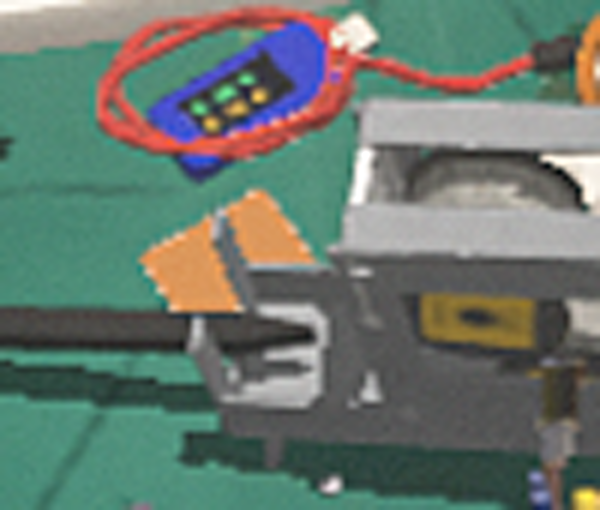

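The spudger is through the notch with its tip at (318,332) over the tray, and there is no contact force. I keep pushing in.

Call:
arm_command --pt "0 0 0 1 0 0.08 1" --pt "0 0 0 2 0 0.08 1" --pt "0 0 0 3 0 0.08 1" --pt "0 0 0 4 0 0.08 1" --pt "0 0 0 4.4 0 0.08 1" --pt "0 0 0 4.4 0 0.08 1"

```text
time_s: 5.15
tcp_pos: [0.5286, 0.1601, 0.0542]
ee_rot: [[-0.023, -1.0, -0.004], [-0.989, 0.023, -0.148], [0.148, 0.0, -0.989]]
wrist_force: [0.9, -0.1, -1.3]
gripper_width: 0.112
gripper_force: 30.0
```

Call:
arm_command --pt "0 0 0 0.2 0 0 1" --pt "0 0 0 0.4 0 0 1" --pt "0 0 0 0.6 0 0 1"

```text
time_s: 5.4
tcp_pos: [0.5286, 0.1556, 0.0548]
ee_rot: [[-0.021, -1.0, -0.003], [-0.989, 0.021, -0.148], [0.148, 0.0, -0.989]]
wrist_force: [0.7, 0.6, -0.6]
gripper_width: 0.111
gripper_force: 30.0
```

Call:
arm_command --pt "0 0 0 0.2 0 0 1" --pt "0 0 0 0.4 0 0 1" --pt "0 0 0 0.6 0 0 1"

```text
time_s: 5.65
tcp_pos: [0.5284, 0.1495, 0.0557]
ee_rot: [[-0.021, -1.0, -0.003], [-0.989, 0.021, -0.148], [0.148, 0.0, -0.989]]
wrist_force: [-0.5, 1.2, -1.0]
gripper_width: 0.115
gripper_force: 30.0
```

Call:
arm_command --pt "0 0 0 0.15 0 0 1" --pt "0 0 0 0.3 0 0 1" --pt "0 0 0 0.45 0 0 1"

```text
time_s: 5.9
tcp_pos: [0.5284, 0.145, 0.0565]
ee_rot: [[-0.021, -1.0, -0.003], [-0.989, 0.021, -0.148], [0.148, 0.0, -0.989]]
wrist_force: [0.5, 0.4, 0.4]
gripper_width: 0.11
gripper_force: 30.0
```

Call:
arm_command --pt "0 0 0 0.15 0 0 1" --pt "0 0 0 0.3 0 0 1" --pt "0 0 0 0.45 0 0 1"

```text
time_s: 6.15
tcp_pos: [0.5282, 0.1403, 0.0571]
ee_rot: [[-0.021, -1.0, -0.004], [-0.989, 0.022, -0.148], [0.148, 0.0, -0.989]]
wrist_force: [0.4, 1.0, 0.8]
gripper_width: 0.112
gripper_force: 30.0
```

Call:
arm_command --pt "0 0 0 0.1 0 0 1" --pt "0 0 0 0.2 0 0 1" --pt "0 0 0 0.3 0 0 1"

```text
time_s: 6.4
tcp_pos: [0.5282, 0.1374, 0.0575]
ee_rot: [[-0.021, -1.0, -0.004], [-0.989, 0.022, -0.148], [0.148, 0.0, -0.989]]
wrist_force: [-0.9, -0.4, -0.2]
gripper_width: 0.111
gripper_force: 30.0
```

Call:
arm_command --pt "0 0 0 0.1 0 0 1" --pt "0 0 0 0.2 0 0 1" --pt "0 0 0 0.3 0 0 1"

```text
time_s: 6.65
tcp_pos: [0.5282, 0.1348, 0.0579]
ee_rot: [[-0.021, -1.0, -0.003], [-0.989, 0.022, -0.148], [0.148, -0.0, -0.989]]
wrist_force: [0.9, 0.7, -0.3]
gripper_width: 0.112
gripper_force: 30.0
```

Run:
```python
from h import *
togo(tcp(.040),HEAD,8.5)
a=cam("scene")
cv2.imwrite("pics/a5.png",cv2.resize(a["im"][215:290,290:415],None,fx=6,fy=6,interpolation=cv2.INTER_CUBIC))
```

```text
t 6.65 pos [0.5282 0.1348 0.0579] F [ 0.89  0.67 -0.3 ] w 0.112
rv [ 0.      0.0003 -0.0006] cm [-0.1   0.08  0.  ]
```

View pics/a5.png

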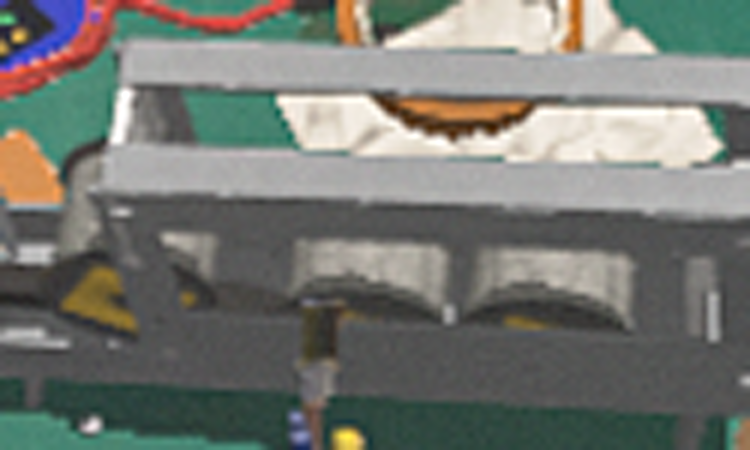

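The riding reel has already dropped onto the tool, near (110,250), and the next two stand behind it. I push on in small steps until the row is solid.

Call:
arm_command --pt "0 0 0 0.1 0 0 1" --pt "0 0 0 0.2 0 0 1"

```text
time_s: 6.87
tcp_pos: [0.5281, 0.1327, 0.0582]
ee_rot: [[-0.021, -1.0, -0.003], [-0.989, 0.022, -0.148], [0.148, 0.0, -0.989]]
wrist_force: [1.0, 0.6, -1.5]
gripper_width: 0.111
gripper_force: 30.0
```

Call:
arm_command --pt "0 0 0 0.1 0 0 1" --pt "0 0 0 0.2 0 0 1"

```text
time_s: 7.03
tcp_pos: [0.528, 0.1306, 0.0586]
ee_rot: [[-0.021, -1.0, -0.004], [-0.989, 0.022, -0.148], [0.148, 0.0, -0.989]]
wrist_force: [0.2, 0.4, -1.5]
gripper_width: 0.113
gripper_force: 30.0
```

Call:
arm_command --pt "0 0 0 0.1 0 0 1" --pt "0 0 0 0.2 0 0 1"

```text
time_s: 7.2
tcp_pos: [0.5279, 0.1286, 0.0589]
ee_rot: [[-0.021, -1.0, -0.004], [-0.989, 0.022, -0.148], [0.148, 0.0, -0.989]]
wrist_force: [-0.2, 0.7, -0.9]
gripper_width: 0.107
gripper_force: 30.0
```

Call:
arm_command --pt "0 0 0 0.1 0 0 1" --pt "0 0 0 0.15 0 0 1"

```text
time_s: 7.37
tcp_pos: [0.5279, 0.127, 0.0591]
ee_rot: [[-0.021, -1.0, -0.004], [-0.989, 0.022, -0.148], [0.148, 0.0, -0.989]]
wrist_force: [-0.1, 1.8, -1.8]
gripper_width: 0.113
gripper_force: 30.0
```

Call:
arm_command --pt "0 0 0 0.1 0 0 1" --pt "0 0 0 0.15 0 0 1"

```text
time_s: 7.53
tcp_pos: [0.5279, 0.1256, 0.0593]
ee_rot: [[-0.021, -1.0, -0.004], [-0.989, 0.022, -0.148], [0.148, 0.0, -0.989]]
wrist_force: [0.2, 1.1, -0.6]
gripper_width: 0.113
gripper_force: 30.0
```

Call:
arm_command --pt "0 0 0 0.1 0 0 1" --pt "0 0 0 0.15 0 0 1"

```text
time_s: 7.7
tcp_pos: [0.5278, 0.1241, 0.0596]
ee_rot: [[-0.021, -1.0, -0.004], [-0.989, 0.022, -0.148], [0.148, 0.0, -0.989]]
wrist_force: [-0.2, 0.5, -1.3]
gripper_width: 0.113
gripper_force: 30.0
```

Call:
arm_command --pt "0 0 0 0.05 0 0 1" --pt "0 0 0 0.1 0 0 1"

```text
time_s: 7.87
tcp_pos: [0.5279, 0.1232, 0.0597]
ee_rot: [[-0.021, -1.0, -0.003], [-0.989, 0.022, -0.148], [0.148, 0.0, -0.989]]
wrist_force: [0.9, 1.0, -1.9]
gripper_width: 0.112
gripper_force: 30.0
```

Call:
arm_command --pt "0 0 0 0.05 0 0 1" --pt "0 0 0 0.1 0 0 1"

```text
time_s: 8.03
tcp_pos: [0.5278, 0.1222, 0.0598]
ee_rot: [[-0.021, -1.0, -0.004], [-0.989, 0.022, -0.148], [0.148, 0.0, -0.989]]
wrist_force: [0.5, 0.9, -1.8]
gripper_width: 0.111
gripper_force: 30.0
```

Run:
```python
from h import *
togo(tcp(.055),HEAD,8.5)
a=cam("scene")
cv2.imwrite("pics/a6.png",cv2.resize(a["im"][215:290,265:398],None,fx=6,fy=6,interpolation=cv2.INTER_CUBIC))
```

```text
t 8.0333 pos [0.5278 0.1222 0.0598] F [ 0.52  0.9  -1.78] w 0.111
rv [ 0.0004 -0.0004 -0.0005] cm [0.13 0.06 0.01]
```

View pics/a6.png

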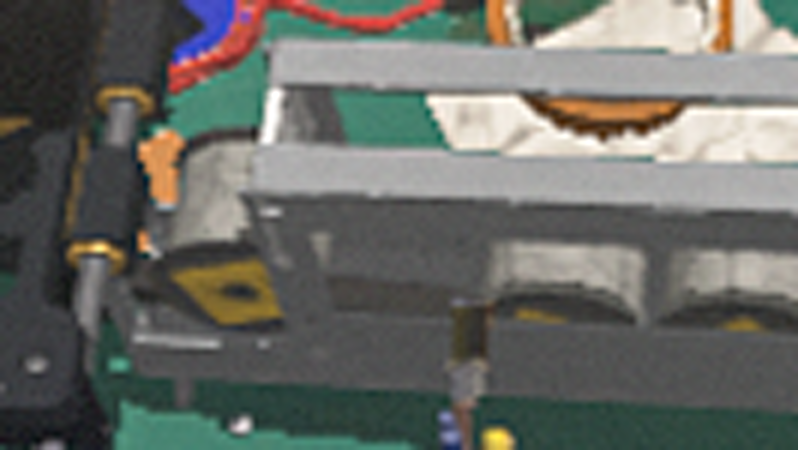

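The freed reel now sits on the tool just in front of the gate, around (225,230), and the row behind it is still moving with the tip. I continue in fine steps.

Call:
arm_command --pt "0 0 0 0.05 0 0 1" --pt "0 0 0 0.1 0 0 1"

```text
time_s: 8.25
tcp_pos: [0.5278, 0.1213, 0.06]
ee_rot: [[-0.021, -1.0, -0.003], [-0.989, 0.021, -0.148], [0.148, 0.0, -0.989]]
wrist_force: [1.4, 0.6, -1.1]
gripper_width: 0.112
gripper_force: 30.0
```

Call:
arm_command --pt "0 0 0 0.05 0 0 1" --pt "0 0 0 0.1 0 0 1"

```text
time_s: 8.42
tcp_pos: [0.5282, 0.1207, 0.0602]
ee_rot: [[-0.021, -1.0, -0.002], [-0.989, 0.021, -0.147], [0.147, -0.001, -0.989]]
wrist_force: [0.1, 3.1, -1.6]
gripper_width: 0.112
gripper_force: 30.0
```

Call:
arm_command --pt "0 0 0 0.05 0 0 1" --pt "0 0 0 0.05 0 0 1"

```text
time_s: 8.58
tcp_pos: [0.5282, 0.1203, 0.0604]
ee_rot: [[-0.021, -1.0, -0.002], [-0.989, 0.021, -0.147], [0.147, -0.001, -0.989]]
wrist_force: [0.2, 3.1, -1.3]
gripper_width: 0.112
gripper_force: 30.0
```

Call:
arm_command --pt "0 0 0 0.04 0 0 1" --pt "0 0 0 0.04 0 0 1"

```text
time_s: 8.75
tcp_pos: [0.528, 0.1196, 0.0603]
ee_rot: [[-0.021, -1.0, -0.003], [-0.989, 0.021, -0.148], [0.148, -0.0, -0.989]]
wrist_force: [-0.0, 2.7, -0.8]
gripper_width: 0.113
gripper_force: 30.0
```

```bash
cat > mv.py <<'E'
from h import *
# right edge positions: column profile of third reel bright body (window region)
a=cam("scene")["im"]; cv2.imwrite("pics/last.png",a)
p=a[256:262,335:410].mean(2).mean(0)
print(p.round(0).astype(int).tolist())
E
python3 mv.py
python3 - <<'E'
import cv2
for f in("a","a5","a6"):
    pass
a=cv2.imread("pics/a.png"); print(a[256:262,335:410].mean(2).mean(0).round(0).astype(int).tolist())
E
```

```text
[85, 86, 88, 86, 86, 86, 86, 84, 86, 84, 83, 90, 113, 130, 126, 135, 149, 154, 155, 154, 153, 160, 164, 172, 172, 169, 156, 164, 172, 165, 166, 168, 162, 144, 146, 158, 150, 118, 86, 82, 83, 84, 97, 107, 115, 119, 127, 138, 147, 155, 153, 156, 154, 146, 157, 168, 165, 164, 162, 151, 146, 145, 148, 149, 143, 109, 85, 93, 84, 93, 109, 108, 111, 105, 89]
[88, 92, 92, 84, 65, 57, 57, 57, 51, 66, 125, 150, 146, 149, 154, 152, 166, 171, 168, 157, 152, 157, 164, 162, 140, 118, 93, 79, 78, 79, 97, 108, 122, 135, 140, 146, 144, 142, 146, 151, 157, 154, 152, 150, 158, 161, 160, 159, 159, 159, 149, 141, 150, 157, 145, 120, 95, 85, 85, 86, 87, 83, 82, 80, 80, 80, 80, 84, 81, 90, 105, 108, 107, 102, 87]
```

Call:
arm_command --pt "0 0 0 0.05 0 0 1" --pt "0 0 0 0.1 0 0 1"

```text
time_s: 8.97
tcp_pos: [0.5279, 0.1189, 0.0604]
ee_rot: [[-0.022, -1.0, -0.003], [-0.989, 0.022, -0.147], [0.147, -0.0, -0.989]]
wrist_force: [-2.1, 6.6, -1.8]
gripper_width: 0.114
gripper_force: 31.5
```

```bash
python3 mv.py
```

```text
[84, 85, 88, 87, 87, 86, 86, 85, 85, 85, 83, 90, 114, 122, 123, 135, 147, 151, 152, 154, 154, 157, 163, 168, 166, 161, 153, 166, 174, 171, 165, 166, 156, 148, 153, 157, 141, 116, 88, 82, 83, 85, 94, 112, 119, 117, 128, 139, 147, 151, 148, 151, 158, 144, 148, 163, 165, 166, 164, 157, 147, 143, 145, 148, 144, 114, 84, 95, 86, 91, 108, 111, 109, 106, 88]
```

Run:
```python
from h import *
a=cam("scene");lat=np.cross(nv,sv)
for s in(.0765,.0955,.107): print(s,proj(a,O+sv*s+nv*.046-lat*.019).round(1),proj(a,O+sv*s+nv*.046).round(1))
for s in(0,.17): print(s,proj(a,O+sv*s+nv*.11-lat*.0235).round(1))
s=sense();R=np.array(s["ee_rot"]);t=np.array(s["tcp_pos"])+R@[L,0,OFF]; print("tip s",(t-O)@sv,(t-O)@nv, (t-O)@lat,s["wrist_force"])
```

```text
0.0765 [360.6 267.5] [361.6 257.3]
0.0955 [372.3 267.9] [373.1 257.6]
0.107 [379.4 268.2] [380.2 257.9]
0 [307.4 249.1]
0.17 [419.2 252.6]
tip s 0.056975860502475564 0.022087272543307133 0.000690060873138269 [-0.55713432  5.71213688 -1.52965316]
```

The tip presses on the winding between the flanges, which explains the extra 11 mm of depth. The row has travelled about 19 mm and no longer moves while the force rises, so I bring it up to 10 N.

Call:
arm_command --pt "0 0 0 0.04 0 0 1" --pt "0 0 0 0.04 0 0 1"

```text
time_s: 9.23
tcp_pos: [0.5279, 0.119, 0.0604]
ee_rot: [[-0.022, -1.0, -0.002], [-0.989, 0.022, -0.146], [0.146, -0.001, -0.989]]
wrist_force: [-2.1, 7.1, -2.4]
gripper_width: 0.107
gripper_force: 31.6
```

```bash
python3 mv.py
```

```text
[86, 85, 88, 86, 86, 87, 87, 84, 85, 85, 83, 90, 116, 121, 123, 134, 147, 151, 152, 153, 153, 158, 163, 167, 168, 161, 154, 165, 171, 171, 166, 166, 156, 148, 153, 158, 142, 113, 88, 82, 84, 85, 95, 111, 119, 119, 128, 139, 147, 151, 146, 151, 158, 142, 147, 164, 165, 165, 166, 156, 148, 144, 145, 147, 143, 110, 86, 95, 84, 93, 108, 109, 111, 107, 89]
```

Call:
arm_command --pt "0 0 0 0.06 0 0 1" --pt "0 0 0 0.06 0 0 1"

```text
time_s: 9.45
tcp_pos: [0.528, 0.1189, 0.0604]
ee_rot: [[-0.022, -1.0, -0.002], [-0.989, 0.022, -0.145], [0.145, -0.001, -0.989]]
wrist_force: [-2.8, 8.6, -2.2]
gripper_width: 0.112
gripper_force: 32.2
```

Call:
arm_command --pt "0 0 0 0.05 0 0 1" --pt "0 0 0 0.05 0 0 1" --pt "0 0 0 0.05 0 0 1" --pt "0 0 0 0.05 0 0 1"

```text
time_s: 9.78
tcp_pos: [0.528, 0.1189, 0.0605]
ee_rot: [[-0.022, -1.0, -0.002], [-0.989, 0.022, -0.145], [0.145, -0.001, -0.989]]
wrist_force: [-2.8, 11.1, -2.4]
gripper_width: 0.109
gripper_force: 32.6
```

Call:
arm_command --pt "0 0 0 0 0 0 1" --pt "0 0 0 0 0 0 1" --pt "0 0 0 0 0 0 1" --pt "0 0 0 0 0 0 1" --pt "0 0 0 0 0 0 1" --pt "0 0 0 0 0 0 1" --pt "0 0 0 0 0 0 1" --pt "0 0 0 0 0 0 1"

```text
time_s: 10.45
tcp_pos: [0.528, 0.1189, 0.0605]
ee_rot: [[-0.022, -1.0, -0.002], [-0.989, 0.022, -0.145], [0.145, -0.001, -0.989]]
wrist_force: [-2.6, 9.8, -3.2]
gripper_width: 0.112
gripper_force: 32.6
```

Run:
```python
from h import *
s=sense();print(s["moment"],s["wrist_force"])
w=cam("wrist");lat=np.cross(nv,sv)
for l in(-.018,.018): print([proj(w,O+sv*-.056+nv*n+lat*l).round(0).tolist() for n in(.02,.052)])
cv2.imwrite("pics/w9.png",w["im"])
for col in(282,300,317,335,352): print(col,w["im"][100:330:6,col].mean(1).round(0).astype(int).tolist())
```

```text
[ 3.50353016  0.6736819  -0.20533747] [-2.55109039  9.84549912 -3.2229137 ]
[[356.0, 263.0], [364.0, 289.0]]
[[281.0, 263.0], [273.0, 289.0]]
282 [110, 110, 111, 120, 118, 255, 255, 250, 140, 121, 120, 118, 121, 121, 216, 212, 211, 202, 187, 187, 173, 156, 137, 120, 189, 105, 101, 68, 57, 100, 91, 83, 71, 73, 72, 81, 71, 92, 94]
300 [111, 110, 108, 161, 183, 255, 255, 251, 140, 118, 119, 121, 121, 118, 214, 215, 215, 212, 191, 187, 178, 152, 126, 127, 204, 107, 71, 70, 33, 34, 32, 68, 123, 141, 149, 146, 128, 40, 40]
317 [85, 85, 86, 156, 175, 255, 255, 252, 140, 120, 117, 121, 124, 124, 215, 206, 205, 196, 195, 184, 177, 150, 129, 81, 87, 85, 85, 83, 44, 44, 87, 73, 122, 141, 150, 146, 128, 67, 68]
335 [221, 222, 221, 191, 177, 255, 255, 252, 143, 122, 115, 119, 120, 120, 214, 208, 209, 199, 194, 181, 171, 164, 134, 218, 224, 156, 142, 70, 31, 33, 34, 68, 122, 142, 150, 138, 128, 39, 41]
352 [107, 106, 107, 111, 108, 251, 255, 246, 144, 113, 114, 116, 118, 112, 115, 197, 197, 195, 191, 187, 185, 170, 132, 105, 174, 99, 100, 100, 98, 100, 101, 78, 122, 141, 150, 137, 128, 22, 22]
```

Run:
```python
import cv2,numpy as np
a=cv2.imread("pics/last.png"); b=cv2.resize(cv2.imread("pics/a6.png"),(133,75),interpolation=cv2.INTER_AREA)
c=cv2.resize(cv2.imread("pics/a5.png"),(125,75),interpolation=cv2.INTER_AREA)
P=lambda im,x0,y0:im[256-y0:262-y0,340-x0:398-x0].mean(2).mean(0)
now=P(a,0,0);p6=P(b,265,215);p5=P(c,290,215)
print(now.round().astype(int).tolist());print(p6.round().astype(int).tolist());print(p5.round().astype(int).tolist())
def shift(p,q):
    # sub-pixel shift of gap region
    x=np.arange(58.);best=[]
    for d in np.arange(-3,10,.1):
        y=np.interp(x[26:40],x+d,p); best.append((np.abs(y-q[26:40]).mean(),round(d,1)))
    return min(best)
print(shift(p6,now),shift(p5,now),shift(p5,p6))
```

```text
[87, 87, 84, 85, 85, 83, 90, 116, 121, 123, 134, 147, 151, 152, 153, 153, 158, 163, 167, 168, 161, 154, 165, 171, 171, 166, 166, 156, 148, 153, 158, 142, 113, 88, 82, 84, 85, 95, 111, 119, 119, 128, 139, 147, 151, 146, 151, 158, 142, 147, 164, 165, 165, 166, 156, 148, 144, 145]
[87, 86, 86, 85, 83, 84, 98, 120, 134, 129, 137, 154, 158, 157, 157, 158, 161, 165, 169, 171, 173, 172, 168, 166, 164, 166, 163, 161, 149, 146, 152, 137, 105, 82, 81, 83, 91, 105, 109, 116, 128, 136, 144, 151, 157, 156, 143, 151, 166, 169, 170, 164, 156, 152, 148, 151, 152, 147]
[125, 125, 137, 146, 149, 153, 148, 143, 144, 153, 160, 170, 171, 161, 166, 171, 172, 172, 170, 165, 152, 149, 159, 147, 114, 87, 83, 83, 86, 102, 121, 131, 128, 140, 153, 156, 156, 152, 149, 154, 160, 166, 169, 165, 163, 156, 152, 157, 156, 156, 150, 136, 135, 142, 126, 100, 86, 83]
(np.float64(3.4884920634920675), np.float64(0.3)) (np.float64(3.984523809523824), np.float64(7.9)) (np.float64(4.09880952380953), np.float64(7.7))
```

Run:
```python
from h import *
w=cam("wrist");lat=np.cross(nv,sv);s=sense();R=np.array(s["ee_rot"]);t=np.array(s["tcp_pos"])
print("camera s,n",(w["C"]-O)@sv,(w["C"]-O)@nv,"tcp s,n",(t-O)@sv,(t-O)@nv)
for l in(-.018,-.013,.013,.018):
    print("lat",l,"horn in/out top",proj(w,O+sv*-.053+nv*.052+lat*l).round(0),proj(w,O+sv*-.056+nv*.052+lat*l).round(0),
     "finger front n=52",proj(w,t+R@[.0095,-l,-.0133]).round(0))
for col in(266,273,282,352,362,370): print(col,[tuple(int(v) for v in w["im"][r,col]) for r in range(236,332,5)])
```

```text
camera s,n -0.0006662920616125407 0.18187604327132256 tcp s,n -0.06791018742658955 0.03893023519936571
lat -0.018 horn in/out top [364. 282.] [364. 289.] finger front n=52 [362. 295.]
lat -0.013 horn in/out top [352. 282.] [351. 289.] finger front n=52 [349. 295.]
lat 0.013 horn in/out top [285. 282.] [286. 289.] finger front n=52 [284. 295.]
lat 0.018 horn in/out top [273. 282.] [273. 289.] finger front n=52 [271. 295.]
266 [(63, 65, 68), (164, 165, 163), (203, 200, 200), (125, 124, 122), (100, 99, 96), (50, 47, 46), (49, 46, 45), (50, 46, 45), (48, 45, 44), (50, 46, 45), (76, 69, 69), (83, 77, 76), (83, 76, 75), (83, 77, 75), (84, 77, 76), (83, 76, 75), (83, 76, 75), (83, 77, 76), (84, 77, 76), (83, 77, 76)]
273 [(92, 92, 91), (93, 92, 91), (93, 92, 91), (106, 103, 104), (101, 99, 100), (51, 46, 46), (51, 47, 46), (50, 46, 46), (50, 46, 45), (47, 42, 42), (55, 51, 50), (52, 45, 43), (58, 49, 48), (62, 54, 51), (65, 56, 53), (67, 60, 59), (72, 63, 60), (76, 67, 64), (78, 69, 68), (83, 76, 76)]
282 [(117, 118, 118), (118, 117, 116), (128, 126, 126), (100, 99, 99), (102, 100, 99), (68
[... 452 characters left out ...]
 148, 150), (146, 143, 144), (131, 129, 128), (25, 23, 25), (26, 19, 22), (24, 20, 21)]
362 [(143, 152, 124), (156, 169, 134), (146, 162, 112), (79, 86, 59), (76, 87, 54), (49, 45, 44), (50, 46, 45), (49, 44, 44), (42, 46, 53), (59, 106, 133), (77, 154, 198), (91, 176, 227), (106, 209, 248), (150, 249, 255), (207, 255, 255), (130, 240, 255), (113, 229, 255), (101, 206, 246), (92, 178, 227), (71, 139, 179)]
370 [(145, 169, 85), (146, 171, 86), (150, 173, 88), (74, 85, 46), (74, 87, 47), (50, 46, 46), (49, 46, 45), (50, 46, 45), (51, 46, 46), (50, 46, 45), (76, 69, 69), (84, 76, 76), (83, 76, 75), (83, 76, 76), (83, 77, 76), (84, 77, 76), (83, 76, 75), (83, 77, 76), (83, 76, 75), (84, 77, 76)]
```

Run:
```python
import cv2,numpy as np
from h import cam
now=cam("scene")["im"]
g=lambda i:cv2.cvtColor(i,cv2.COLOR_BGR2GRAY).astype(np.float32)
b=np.zeros_like(now); b[215:290,265:398]=cv2.resize(cv2.imread("pics/a6.png"),(133,75),interpolation=cv2.INTER_AREA)
last=cv2.imread("pics/last.png")
for nm,i in(("a6",b),("last",last)):
  for (x0,x1,y0,y1) in((371,394,253,268),(352,372,253,268),(366,382,253,266),(300,340,222,230)):
    t=g(i)[y0:y1,x0:x1]; r=cv2.matchTemplate(g(now)[y0:y1,x0-8:x1+9],t,cv2.TM_CCOEFF_NORMED)[0]
    k=int(r.argmax()); d=0 if k in(0,len(r)-1) else .5*(r[k-1]-r[k+1])/(r[k-1]-2*r[k]+r[k+1])
    print(nm,(x0,x1),"shift",round(k+d-8,2),round(float(r[k]),3))
```

```text
a6 (371, 394) shift 0.83 0.952
a6 (352, 372) shift 0.51 0.973
a6 (366, 382) shift 0.38 0.95
a6 (300, 340) shift 0.01 0.995
last (371, 394) shift -0.0 0.993
last (352, 372) shift -0.13 0.998
last (366, 382) shift -0.04 0.991
last (300, 340) shift 0.02 0.997
```

Call:
arm_command --pt "0 0 0.035 0 0 0 1" --pt "0 0 0.035 0 0 0 1" --pt "0 0 0.035 0 0 0 1"

```text
time_s: 10.85
tcp_pos: [0.5284, 0.1185, 0.0606]
ee_rot: [[-0.056, -0.998, -0.001], [-0.988, 0.055, -0.145], [0.145, -0.007, -0.989]]
wrist_force: [-0.6, 8.9, -2.0]
gripper_width: 0.113
gripper_force: 33.0
```

Call:
arm_command --pt "0 0 -0.07 0 0 0 1" --pt "0 0 -0.07 0 0 0 1" --pt "0 0 -0.07 0 0 0 1"

```text
time_s: 11.1
tcp_pos: [0.5278, 0.1193, 0.0605]
ee_rot: [[0.013, -1.0, -0.002], [-0.989, -0.013, -0.144], [0.144, 0.004, -0.99]]
wrist_force: [-4.9, 12.7, -0.7]
gripper_width: 0.112
gripper_force: 33.5
```

Run:
```python
from h import *
s=togo(tcp(.057),HEAD,8.5);print(s["moment"])
```

```text
t 11.1 pos [0.5278 0.1193 0.0605] F [-4.94 12.67 -0.7 ] w 0.112
rv [-0.0012  0.0035  0.0339] cm [0.03 0.06 0.03]
[ 4.06317251  1.18676763 -0.38339424]
```

Yawing the tool shifted it by 0.4 mm per 2°. That puts the contact about 11.5 mm off-centre, so a finger is resting on the stop horn and the 10 N isn't going into the row. I'll sink and draw back so the reels settle, re-grip the spudger nearer its end, and push again.

```bash
cat >> h.py <<'E'
def line(st,nt,nn,L=.125,OFF=.0167):
    """TCP target with tip at (st,nt) and spudger axis at height nn over the notch"""
    e=np.arctan2(nt-nn,st+.0545); x=sv*np.cos(e)+nv*np.sin(e); z=-(nv*np.cos(e)-sv*np.sin(e))
    p=O+sv*st+nv*nt-x*L-z*OFF
    return togo(p,HEAD,8.5+np.degrees(e))
E
python3 - <<'E'
from h import *
line(.050,.022,.022); line(.045,.006,.0155); line(.022,.006,.0155)
E
```

```text
t 11.1 pos [0.5278 0.1193 0.0605] F [-4.94 12.67 -0.7 ] w 0.112
rv [-0.0012  0.0035  0.0339] cm [-0.67  0.04  0.03]
t 11.1 pos [0.5278 0.1193 0.0605] F [-4.94 12.67 -0.7 ] w 0.112
rv [ 0.0004 -0.0917  0.0339] cm [-0.96  0.03  0.45]
t 11.1 pos [0.5278 0.1193 0.0605] F [-4.94 12.67 -0.7 ] w 0.112
rv [ 0.0009 -0.12    0.0339] cm [-3.17 -0.04  0.11]
```

Call:
arm_command --pt "0 0 0.034 -0.5 0 0 1" --pt "0 0 0.034 -0.9 0 0 1" --pt "0 -0.03 0.034 -1 0 0.15 1" --pt "0 -0.06 0.034 -1.1 0 0.3 1" --pt "0 -0.092 0.034 -1.2 0 0.42 1" --pt "0 -0.092 0.034 -1.2 0 0.42 1" --pt "0 -0.092 0.034 -1.2 0 0.42 1"

```text
time_s: 11.68
tcp_pos: [0.5274, 0.1272, 0.0548]
ee_rot: [[-0.021, -1.0, -0.004], [-0.998, 0.021, -0.058], [0.059, 0.003, -0.998]]
wrist_force: [-0.7, -1.4, 0.2]
gripper_width: 0.109
gripper_force: 30.0
```

```bash
python3 mv.py
python3 - <<'E'
from h import *
line(.022,.006,.0155)
E
```

```text
[85, 85, 86, 87, 86, 84, 83, 101, 103, 124, 137, 141, 138, 136, 141, 144, 155, 159, 162, 166, 173, 174, 172, 172, 170, 174, 156, 157, 166, 171, 164, 140, 127, 106, 80, 81, 82, 92, 99, 109, 120, 130, 138, 146, 150, 153, 144, 156, 169, 171, 165, 163, 158, 151, 152, 156, 154, 152, 144, 139, 132, 130, 128, 112, 86, 79, 82, 85, 82, 93, 107, 109, 108, 106, 87]
t 11.7333 pos [0.5273 0.1274 0.0547] F [-0.19 -0.06 -0.4 ] w 0.106
rv [ 0.0031 -0.0339  0.0003] cm [-2.31 -0.   -0.14]
```

Call:
arm_command --pt "0 -0.01 0 -0.8 0 -0.05 1" --pt "0 -0.02 0 -1.6 0 -0.1 1" --pt "0 -0.034 0 -2.3 0 -0.14 1" --pt "0 -0.034 0 -2.3 0 -0.14 1" --pt "0 -0.034 0 -2.3 0 -0.14 1" --pt "0 -0.034 0 -2.3 0 -0.14 1" --pt "0 -0.034 0 -2.3 0 -0.14 1"

```text
time_s: 12.32
tcp_pos: [0.5281, 0.1515, 0.0549]
ee_rot: [[-0.02, -1.0, -0.002], [-1.0, 0.02, -0.022], [0.022, 0.002, -1.0]]
wrist_force: [0.5, 1.1, 0.0]
gripper_width: 0.112
gripper_force: 30.0
```

```bash
python3 mv.py
python3 - <<'E'
from h import *
line(.022,.006,.0155)
E
```

```text
[144, 146, 148, 138, 138, 142, 146, 146, 149, 145, 152, 152, 149, 153, 151, 147, 136, 125, 113, 91, 82, 84, 91, 111, 126, 131, 140, 150, 147, 145, 146, 154, 162, 167, 169, 168, 167, 170, 156, 158, 168, 172, 175, 165, 148, 137, 138, 128, 110, 88, 79, 83, 83, 84, 85, 84, 84, 88, 87, 86, 90, 86, 83, 82, 83, 82, 83, 85, 83, 95, 107, 109, 110, 106, 87]
t 12.3667 pos [0.5281 0.1513 0.0549] F [ 0.59  1.17 -0.41] w 0.109
rv [0.0016 0.0023 0.0004] cm [0.09 0.03 0.01]
```

Call:
arm_command --pt "0 0 0 0 0 0 0.64" --pt "0 0 0 0 0 0.25 0.64" --pt "0 0 0 -0.4 0 0.25 0.64" --pt "0 0 0 -0.8 0 0.25 0.64" --pt "0 0 0 -0.8 0 0.25 1" --pt "0 0 0 -0.8 0 0.25 1" --pt "0 0 0 -0.8 0 0.25 1" --pt "0 0 0 -0.8 0 0.25 1"

```text
time_s: 13.03
tcp_pos: [0.5283, 0.1593, 0.0522]
ee_rot: [[-0.021, -1.0, -0.002], [-1.0, 0.021, -0.022], [0.022, 0.002, -1.0]]
wrist_force: [-1.3, 0.5, -1.3]
gripper_width: 0.095
gripper_force: 29.7
```

```bash
python3 mv.py
python3 - <<'E'
from h import *
line(.022,.004,.014,.133,.0154)
w=cam("wrist");cv2.imwrite("pics/w10.png",w["im"])
# spudger in wrist view: dark mask width per row near column centre, before (m2 crop) vs now
im=w["im"].max(2)
for r in range(150,290,20):
    x=np.where(im[r,270:370]<80)[0]+270; print(r,(x.min(),x.max(),len(x)) if len(x) else None)
E
```

```text
[144, 148, 152, 142, 140, 142, 146, 148, 150, 146, 152, 153, 154, 155, 151, 146, 134, 126, 115, 92, 82, 84, 89, 111, 124, 129, 139, 152, 148, 144, 149, 150, 159, 166, 167, 167, 170, 171, 158, 157, 169, 173, 179, 166, 154, 142, 138, 131, 114, 92, 77, 83, 86, 85, 84, 84, 85, 87, 89, 86, 89, 88, 84, 83, 84, 84, 84, 87, 82, 95, 109, 109, 110, 106, 89]
t 13.0833 pos [0.5283 0.1593 0.0522] F [ 0.19  0.44 -0.31] w 0.097
rv [ 0.0017 -0.004   0.0002] cm [0.13 0.03 0.  ]
150 (np.int64(356), np.int64(358), 3)
170 (np.int64(305), np.int64(329), 2)
190 (np.int64(306), np.int64(329), 2)
210 (np.int64(329), np.int64(329), 1)
230 (np.int64(306), np.int64(329), 3)
250 (np.int64(307), np.int64(363), 25)
270 (np.int64(270), np.int64(369), 92)
```

Run:
```python
from h import *
line(.018,.021,.021,.133,.0154); line(.048,.021,.021,.133,.0154)
```

```text
t 13.1333 pos [0.5283 0.1593 0.0522] F [ 0.9   0.85 -0.64] w 0.095
rv [0.0017 0.126  0.0003] cm [-0.58  0.03  0.1 ]
t 13.1333 pos [0.5283 0.1593 0.0522] F [ 0.9   0.85 -0.64] w 0.095
rv [0.0017 0.126  0.0003] cm [ 2.4   0.03 -0.27]
```

Call:
arm_command --pt "0 0 0 -0.4 0 0 1" --pt "0 0.04 0 -0.55 0 0.03 1" --pt "0 0.08 0 -0.58 0 0.06 1" --pt "0 0.126 0 -0.58 0 0.1 1" --pt "0 0.126 0 -0.58 0 0.1 1" --pt "0 0.126 0 -0.1 0 0.04 1" --pt "0 0.126 0 0.4 0 -0.02 1"

```text
time_s: 13.72
tcp_pos: [0.528, 0.1551, 0.0523]
ee_rot: [[-0.02, -1.0, -0.005], [-0.989, 0.021, -0.147], [0.147, 0.002, -0.989]]
wrist_force: [0.8, 0.1, -1.5]
gripper_width: 0.096
gripper_force: 29.7
```

```bash
python3 mv.py
python3 - <<'E'
from h import *
line(.048,.021,.021,.133,.0154)
E
```

```text
[129, 147, 151, 153, 148, 144, 142, 146, 152, 154, 150, 145, 140, 154, 166, 161, 158, 158, 141, 137, 142, 132, 101, 83, 84, 88, 99, 116, 132, 138, 144, 149, 154, 156, 157, 158, 159, 158, 160, 170, 171, 173, 172, 168, 166, 159, 161, 169, 168, 161, 138, 128, 107, 83, 86, 85, 87, 88, 91, 89, 90, 88, 85, 84, 84, 84, 84, 87, 86, 97, 110, 113, 112, 107, 91]
t 13.7667 pos [0.5275 0.1538 0.0524] F [-0.4  -0.44 -1.01] w 0.093
rv [ 0.0033  0.     -0.0008] cm [ 1.86 -0.03 -0.03]
```

Call:
arm_command --pt "0 0 0 0.3 0 0 1" --pt "0 0 0 0.6 0 0 1" --pt "0 0 0 0.9 0 0 1" --pt "0 0 0 1.2 0 0 1" --pt "0 0 0 1.5 0 0 1" --pt "0 0 0 1.8 0 0 1" --pt "0 0 0 2.1 0 0 1"

```text
time_s: 14.35
tcp_pos: [0.5277, 0.134, 0.0556]
ee_rot: [[-0.02, -1.0, -0.005], [-0.989, 0.021, -0.148], [0.148, 0.002, -0.989]]
wrist_force: [0.5, 0.8, -1.3]
gripper_width: 0.097
gripper_force: 29.8
```

Call:
arm_command --pt "0 0 0 0.1 0 0 1" --pt "0 0 0 0.2 0 0 1" --pt "0 0 0 0.25 0 0 1"

```text
time_s: 14.6
tcp_pos: [0.5277, 0.1318, 0.0559]
ee_rot: [[-0.02, -1.0, -0.005], [-0.989, 0.021, -0.148], [0.148, 0.002, -0.989]]
wrist_force: [0.1, 1.5, -0.4]
gripper_width: 0.097
gripper_force: 29.8
```

```bash
python3 mv.py
python3 - <<'E'
from h import *
line(.057,.021,.021,.133,.0154)
E
```

```text
[86, 87, 89, 88, 88, 86, 88, 88, 83, 85, 100, 120, 135, 143, 137, 129, 148, 165, 170, 171, 162, 157, 158, 161, 164, 162, 161, 162, 157, 155, 158, 155, 152, 132, 128, 132, 103, 82, 83, 85, 88, 107, 117, 119, 130, 139, 142, 147, 154, 158, 159, 140, 152, 169, 170, 172, 168, 156, 151, 147, 151, 153, 149, 136, 130, 111, 88, 87, 82, 96, 107, 112, 111, 107, 88]
t 14.65 pos [0.5276 0.1318 0.0559] F [-0.76  0.21 -1.32] w 0.099
rv [ 0.002  -0.0004  0.0004] cm [ 0.53  0.02 -0.01]
```

Call:
arm_command --pt "0 0 0 0.08 0 0 1" --pt "0 0 0 0.15 0 0 1"

```text
time_s: 14.82
tcp_pos: [0.5276, 0.1305, 0.0561]
ee_rot: [[-0.02, -1.0, -0.005], [-0.989, 0.021, -0.148], [0.148, 0.002, -0.989]]
wrist_force: [0.1, 1.0, -1.5]
gripper_width: 0.098
gripper_force: 29.8
```

Call:
arm_command --pt "0 0 0 0.08 0 0 1" --pt "0 0 0 0.15 0 0 1"

```text
time_s: 14.98
tcp_pos: [0.5276, 0.129, 0.0563]
ee_rot: [[-0.02, -1.0, -0.005], [-0.989, 0.021, -0.148], [0.148, 0.002, -0.989]]
wrist_force: [-0.2, 0.8, -1.2]
gripper_width: 0.093
gripper_force: 29.8
```

Call:
arm_command --pt "0 0 0 0.06 0 0 1" --pt "0 0 0 0.1 0 0 1"

```text
time_s: 15.15
tcp_pos: [0.528, 0.1285, 0.0566]
ee_rot: [[-0.02, -1.0, -0.004], [-0.989, 0.02, -0.147], [0.147, 0.001, -0.989]]
wrist_force: [-0.3, 2.6, -1.7]
gripper_width: 0.097
gripper_force: 29.9
```

Call:
arm_command --pt "0 0 0 0.05 0 0 1" --pt "0 0 0 0.1 0 0 1"

```text
time_s: 15.32
tcp_pos: [0.5279, 0.1275, 0.0568]
ee_rot: [[-0.02, -1.0, -0.004], [-0.989, 0.02, -0.147], [0.147, 0.001, -0.989]]
wrist_force: [-0.3, 3.4, -0.4]
gripper_width: 0.096
gripper_force: 29.9
```

Call:
arm_command --pt "0 0 0 0.05 0 0 1" --pt "0 0 0 0.1 0 0 1"

```text
time_s: 15.48
tcp_pos: [0.5276, 0.1261, 0.0568]
ee_rot: [[-0.02, -1.0, -0.005], [-0.989, 0.021, -0.148], [0.148, 0.002, -0.989]]
wrist_force: [0.7, 2.8, -1.3]
gripper_width: 0.096
gripper_force: 29.9
```

Call:
arm_command --pt "0 0 0 0.05 0 0 1" --pt "0 0 0 0.05 0 0 1"

```text
time_s: 15.65
tcp_pos: [0.5274, 0.1252, 0.0568]
ee_rot: [[-0.02, -1.0, -0.005], [-0.989, 0.021, -0.148], [0.149, 0.002, -0.989]]
wrist_force: [0.5, 2.1, -1.8]
gripper_width: 0.099
gripper_force: 29.8
```

Call:
arm_command --pt "0 0 0 0.05 0 0 1" --pt "0 0 0 0.05 0 0 1"

```text
time_s: 15.82
tcp_pos: [0.5273, 0.1246, 0.0569]
ee_rot: [[-0.02, -1.0, -0.006], [-0.989, 0.021, -0.149], [0.149, 0.003, -0.989]]
wrist_force: [0.7, 2.3, -0.9]
gripper_width: 0.098
gripper_force: 29.8
```

```bash
python3 mv.py
```

```text
[84, 86, 87, 87, 86, 87, 85, 85, 87, 84, 84, 97, 120, 123, 120, 131, 141, 147, 148, 144, 141, 144, 149, 150, 145, 148, 144, 147, 163, 164, 160, 159, 157, 140, 141, 149, 139, 117, 92, 83, 84, 83, 95, 106, 112, 123, 134, 129, 131, 143, 147, 149, 156, 159, 161, 163, 158, 140, 148, 163, 163, 155, 149, 147, 144, 116, 87, 91, 87, 93, 106, 110, 110, 106, 90]
```

Call:
arm_command --pt "0 0 0 0.05 0 0 1" --pt "0 0 0 0.1 0 0 1"

```text
time_s: 16.03
tcp_pos: [0.5274, 0.1239, 0.057]
ee_rot: [[-0.02, -1.0, -0.005], [-0.989, 0.021, -0.148], [0.148, 0.002, -0.989]]
wrist_force: [-0.2, 1.3, -1.2]
gripper_width: 0.095
gripper_force: 29.8
```

Call:
arm_command --pt "0 0 0 0.05 0 0 1" --pt "0 0 0 0.05 0 0 1"

```text
time_s: 16.2
tcp_pos: [0.5273, 0.1232, 0.0571]
ee_rot: [[-0.02, -1.0, -0.006], [-0.989, 0.021, -0.148], [0.149, 0.002, -0.989]]
wrist_force: [-0.4, 0.1, -1.8]
gripper_width: 0.096
gripper_force: 29.8
```

```bash
python3 mv.py
```

```text
[86, 86, 86, 87, 88, 88, 86, 86, 86, 87, 84, 100, 117, 112, 121, 135, 134, 137, 138, 138, 140, 140, 140, 137, 140, 148, 152, 154, 148, 159, 164, 162, 141, 141, 152, 148, 137, 116, 91, 82, 85, 84, 96, 106, 112, 125, 136, 131, 133, 142, 147, 149, 155, 158, 160, 164, 157, 140, 147, 163, 162, 154, 148, 147, 143, 114, 89, 90, 87, 93, 108, 111, 110, 107, 88]
```

Run:
```python
from h import *
from scipy.optimize import fsolve
a=cam("scene");lat=np.cross(nv,sv)
def sn(u,v): return fsolve(lambda q:proj(a,O+sv*q[0]+nv*q[1]-lat*.019)-[u,v],[0,.05]).round(4)
print("riding start",sn(298/5+270,240/5+210)," a6",sn(240/6+265,292/6+215))
im=a["im"];hsv=cv2.cvtColor(im,cv2.COLOR_BGR2HSV)
m=cv2.inRange(hsv,(18,110,60),(35,255,255));m[:,:285]=0;m[:,400:]=0;m[:245]=0;m[285:]=0
n,l,st,c=cv2.connectedComponentsWithStats(m)
for i in range(1,n):
    if st[i,4]>8: print(st[i].tolist(),c[i].round(1),sn(*c[i]))
s=line(.06,.021,.021,.133,.0154);print(s["moment"])
```

```text
riding start [0.0294 0.0751]  a6 [-0.0152  0.0524]
[302, 260, 10, 9, 58] [306.7 263.8] [-0.0123  0.0521]
[350, 265, 18, 4, 37] [357.4 266.7] [0.0715 0.0485]
t 16.3 pos [0.5273 0.1233 0.0571] F [ 0.27  1.26 -0.9 ] w 0.092
rv [ 0.0024 -0.0008  0.0003] cm [-0.03  0.01 -0.01]
[ 0.92123724 -0.04285345  0.02441919]
```

The last reel has stopped, so the row is at its end stop. The lower reel turns under a roughly 3 N push, which means the tip has sagged and is slipping underneath it. I'll draw back under the front reel, then use the notch edge as a fulcrum to hold the tip at axle height, and push again.

Run:
```python
from h import *
K=(.133,.0154)
line(.05,.008,.0150,*K); line(-.002,.008,.0150,*K);
```

```text
t 16.3 pos [0.5273 0.1233 0.0571] F [ 0.27  1.26 -0.9 ] w 0.092
rv [ 0.0025 -0.0677  0.0003] cm [-0.89  0.    0.4 ]
t 16.3 pos [0.5273 0.1233 0.0571] F [ 0.27  1.26 -0.9 ] w 0.092
rv [ 0.0025 -0.1333  0.0002] cm [-5.91  0.   -0.46]
```

Call:
arm_command --pt "0 -0.03 0 -0.5 0 0.2 1" --pt "0 -0.068 0 -0.9 0 0.4 1" --pt "0 -0.08 0 -1.9 0 0.25 1" --pt "0 -0.09 0 -2.9 0 0.08 1" --pt "0 -0.105 0 -3.9 0 -0.1 1" --pt "0 -0.12 0 -4.9 0 -0.28 1" --pt "0 -0.133 0 -5.9 0 -0.46 1" --pt "0 -0.133 0 -5.9 0 -0.46 1"

```text
time_s: 16.97
tcp_pos: [0.5295, 0.1848, 0.0535]
ee_rot: [[-0.019, -1.0, -0.0], [-1.0, 0.019, -0.014], [0.014, 0.0, -1.0]]
wrist_force: [-0.9, 0.9, 0.7]
gripper_width: 0.1
gripper_force: 29.7
```

```bash
cat > lab.py <<'E'
from h import *
from scipy.optimize import fsolve
a=cam("scene");lat=np.cross(nv,sv)
def sn(u,v): return fsolve(lambda q:proj(a,O+sv*q[0]+nv*q[1]-lat*.019)-[u,v],[0,.05]).round(4)
hsv=cv2.cvtColor(a["im"],cv2.COLOR_BGR2HSV)
m=cv2.inRange(hsv,(16,100,40),(38,255,255));m[:,:275]=0;m[:,400:]=0;m[:240]=0;m[282:]=0
n,l,st,c=cv2.connectedComponentsWithStats(m)
for i in range(1,n):
    if st[i,4]>8: print(st[i].tolist(),c[i].round(1),sn(*c[i]))
p=a["im"][256:262,335:410].mean(2).mean(0);print(p.round(0).astype(int).tolist())
E
python3 lab.py
python3 - <<'E'
from h import *
K=(.133,.0154)
line(-.002,.023,.0145,*K); line(.02,.023,.0145,*K);line(.04,.023,.0145,*K)
E
```

```text
[288, 259, 23, 11, 145] [298.8 264. ] [-0.0262  0.0503]
[322, 265, 7, 2, 13] [324.8 265.5] [0.0174 0.0483]
[356, 267, 5, 2, 9] [357.8 267.6] [0.0718 0.0455]
[165, 165, 167, 165, 151, 137, 140, 136, 115, 89, 86, 85, 100, 113, 120, 136, 147, 153, 159, 165, 165, 150, 160, 178, 185, 187, 186, 174, 159, 154, 158, 158, 155, 148, 145, 140, 140, 133, 108, 85, 83, 85, 86, 86, 84, 88, 87, 85, 84, 85, 84, 84, 88, 87, 85, 87, 84, 87, 89, 90, 91, 88, 85, 83, 84, 84, 84, 87, 86, 95, 109, 111, 111, 106, 90]
t 17.0167 pos [0.5292 0.1841 0.0533] F [-0.85  1.02  0.11] w 0.093
rv [0.0003 0.2944 0.0017] cm [0.1  0.07 2.47]
t 17.0167 pos [0.5292 0.1841 0.0533] F [-0.85  1.02  0.11] w 0.093
rv [0.0003 0.2475 0.0017] cm [2.18 0.07 1.55]
t 17.0167 pos [0.5292 0.1841 0.0533] F [-0.85  1.02  0.11] w 0.093
rv [0.0004 0.2236 0.0017] cm [4.13 0.08 0.97]
```

Call:
arm_command --pt "0 0 0 -0.2 0 0.3 1" --pt "0 0.08 0 -0.1 0.03 0.8 1" --pt "0 0.16 0 -0.1 0.05 1.4 1" --pt "0 0.24 0 -0.1 0.07 2 1" --pt "0 0.294 0 -0.1 0.07 2.47 1" --pt "0 0.294 0 -0.1 0.07 2.47 1" --pt "0 0.294 0 -0.1 0.07 2.47 1"

```text
time_s: 17.6
tcp_pos: [0.5278, 0.1838, 0.0275]
ee_rot: [[-0.018, -1.0, -0.008], [-0.953, 0.02, -0.303], [0.304, 0.003, -0.953]]
wrist_force: [0.6, 1.9, 0.5]
gripper_width: 0.093
gripper_force: 29.8
```

```bash
python3 lab.py
python3 - <<'E'
from h import *
K=(.133,.0154)
for s in(-.002,.01,.02,.03,.04): line(s,.023,.0145,*K)
E
```

```text
[286, 256, 24, 11, 152] [298.2 261.5] [-0.0255  0.0591]
[323, 265, 7, 2, 11] [325.5 265.6] [0.0186 0.048 ]
[357, 267, 5, 2, 9] [359.2 267.6] [0.0742 0.0457]
[158, 165, 169, 168, 164, 159, 136, 134, 138, 112, 89, 87, 88, 108, 120, 127, 136, 147, 158, 164, 169, 173, 159, 162, 174, 185, 191, 188, 175, 164, 155, 158, 160, 162, 151, 138, 141, 142, 131, 106, 84, 84, 87, 88, 88, 89, 90, 86, 86, 86, 85, 86, 88, 86, 89, 88, 87, 90, 92, 91, 93, 89, 87, 85, 87, 86, 87, 88, 87, 96, 112, 112, 114, 109, 91]
t 17.65 pos [0.5281 0.1836 0.0281] F [-0.54  2.39  0.37] w 0.093
rv [0.0015 0.0014 0.0008] cm [ 0.1  -0.04 -0.03]
t 17.65 pos [0.5281 0.1836 0.0281] F [-0.54  2.39  0.37] w 0.093
rv [ 0.0015 -0.0281  0.0008] cm [ 1.34 -0.04 -0.23]
t 17.65 pos [0.5281 0.1836 0.0281] F [-0.54  2.39  0.37] w 0.093
rv [ 0.0015 -0.0455  0.0008] cm [ 2.36 -0.04 -0.3 ]
t 17.65 pos [0.5281 0.1836 0.0281] F [-0.54  2.39  0.37] w 0.093
rv [ 0.0015 -0.0589  0.0008] cm [ 3.38 -0.04 -0.32]
t 17.65 pos [0.5281 0.1836 0.0281] F [-0.54  2.39  0.37] w 0.093
rv [ 0.0015 -0.0694  0.0008] cm [ 4.39 -0.03 -0.3 ]
```

Call:
arm_command --pt "0 -0.014 0 0.6 -0.03 -0.12 1" --pt "0 -0.028 0 1.2 -0.03 -0.23 1" --pt "0 -0.038 0 1.8 -0.03 -0.27 1" --pt "0 -0.046 0 2.4 -0.03 -0.3 1" --pt "0 -0.053 0 2.9 -0.03 -0.31 1" --pt "0 -0.059 0 3.4 -0.03 -0.32 1" --pt "0 -0.062 0 3.6 -0.03 -0.32 1"

```text
time_s: 18.23
tcp_pos: [0.5275, 0.1488, 0.0428]
ee_rot: [[-0.021, -1.0, -0.007], [-0.969, 0.022, -0.244], [0.244, 0.002, -0.97]]
wrist_force: [0.8, 1.9, 1.0]
gripper_width: 0.097
gripper_force: 29.8
```

```bash
python3 lab.py
python3 - <<'E'
from h import *
K=(.133,.0154)
for s in(.036,.04,.046): line(s,.023,.0145,*K)
E
```

```text
[287, 258, 23, 10, 147] [298.2 262.5] [-0.0262  0.0555]
[347, 266, 6, 2, 9] [349.  266.7] [0.0576 0.0475]
[85, 84, 87, 89, 90, 98, 120, 135, 139, 130, 133, 151, 158, 156, 157, 153, 154, 166, 174, 177, 176, 173, 168, 165, 169, 170, 167, 163, 135, 131, 132, 100, 83, 86, 85, 96, 111, 121, 133, 143, 145, 154, 158, 148, 160, 174, 176, 176, 170, 163, 156, 156, 163, 166, 166, 156, 146, 141, 141, 140, 128, 105, 84, 83, 87, 85, 85, 89, 85, 98, 111, 113, 113, 110, 90]
t 18.2833 pos [0.5275 0.1486 0.0428] F [ 0.79 -0.38  2.06] w 0.099
rv [ 0.0023 -0.0055 -0.0006] cm [ 0.21 -0.03  0.02]
t 18.2833 pos [0.5275 0.1486 0.0428] F [ 0.79 -0.38  2.06] w 0.099
rv [ 0.0023 -0.0095 -0.0006] cm [ 0.61 -0.03  0.  ]
t 18.2833 pos [0.5275 0.1486 0.0428] F [ 0.79 -0.38  2.06] w 0.099
rv [ 0.0023 -0.0148 -0.0006] cm [ 1.22 -0.03 -0.01]
```

The tip now pushes at axle height, and the row has moved to within about 10 mm of solid. I close in on it.

Call:
arm_command --pt "0 -0.005 0 0.2 -0.03 0 1" --pt "0 -0.007 0 0.4 -0.03 0 1" --pt "0 -0.009 0 0.6 -0.03 0 1" --pt "0 -0.01 0 0.7 -0.03 0 1"

```text
time_s: 18.62
tcp_pos: [0.5278, 0.1431, 0.044]
ee_rot: [[-0.019, -1.0, -0.007], [-0.972, 0.02, -0.235], [0.235, 0.002, -0.972]]
wrist_force: [-0.4, 2.8, 1.0]
gripper_width: 0.091
gripper_force: 29.8
```

Call:
arm_command --pt "0 -0.001 0 0.08 0 0 1" --pt "0 -0.002 0 0.15 0 0 1"

```text
time_s: 18.78
tcp_pos: [0.5278, 0.1417, 0.0443]
ee_rot: [[-0.019, -1.0, -0.007], [-0.972, 0.02, -0.233], [0.233, 0.002, -0.972]]
wrist_force: [0.6, 2.3, 0.7]
gripper_width: 0.094
gripper_force: 29.8
```

Call:
arm_command --pt "0 -0.001 0 0.06 0 0 1" --pt "0 -0.001 0 0.1 0 0 1"

```text
time_s: 18.95
tcp_pos: [0.5277, 0.1407, 0.0446]
ee_rot: [[-0.02, -1.0, -0.007], [-0.972, 0.021, -0.232], [0.232, 0.002, -0.973]]
wrist_force: [-0.1, 1.7, 1.5]
gripper_width: 0.092
gripper_force: 29.8
```

Call:
arm_command --pt "0 -0.001 0 0.06 0 0 1" --pt "0 -0.001 0 0.1 0 0 1"

```text
time_s: 19.12
tcp_pos: [0.5277, 0.1397, 0.0448]
ee_rot: [[-0.02, -1.0, -0.007], [-0.973, 0.021, -0.231], [0.232, 0.002, -0.973]]
wrist_force: [0.2, 2.1, 1.6]
gripper_width: 0.099
gripper_force: 29.8
```

Resistance is steady at about 2 N. I continue in 0.7 mm steps.

Call:
arm_command --pt "0 -0.001 0 0.04 0 0 1" --pt "0 -0.001 0 0.08 0 0 1"

```text
time_s: 19.28
tcp_pos: [0.5277, 0.1389, 0.045]
ee_rot: [[-0.02, -1.0, -0.007], [-0.973, 0.021, -0.23], [0.231, 0.002, -0.973]]
wrist_force: [0.8, 2.1, 1.0]
gripper_width: 0.095
gripper_force: 29.8
```

Call:
arm_command --pt "0 -0.001 0 0.04 0 0 1" --pt "0 -0.001 0 0.07 0 0 1"

```text
time_s: 19.45
tcp_pos: [0.5276, 0.1382, 0.0452]
ee_rot: [[-0.02, -1.0, -0.007], [-0.973, 0.021, -0.23], [0.23, 0.002, -0.973]]
wrist_force: [-0.3, 2.8, 1.0]
gripper_width: 0.094
gripper_force: 29.8
```

Call:
arm_command --pt "0 0 0 0.04 0 0 1" --pt "0 0 0 0.06 0 0 1"

```text
time_s: 19.62
tcp_pos: [0.5277, 0.1376, 0.0453]
ee_rot: [[-0.02, -1.0, -0.007], [-0.973, 0.021, -0.229], [0.23, 0.002, -0.973]]
wrist_force: [-0.6, 2.3, 1.4]
gripper_width: 0.094
gripper_force: 29.8
```

```bash
python3 lab.py
python3 - <<'E'
from h import *
line(.046,.023,.0145,.133,.0154)
E
```

```text
[287, 257, 24, 12, 148] [298.3 262.5] [-0.0259  0.0558]
[352, 266, 9, 3, 16] [356. 267.] [0.0691 0.0472]
[79, 80, 83, 81, 84, 84, 84, 84, 84, 85, 85, 92, 111, 126, 138, 137, 136, 143, 161, 169, 172, 175, 167, 161, 161, 170, 174, 175, 170, 162, 161, 164, 164, 159, 153, 135, 133, 120, 94, 82, 86, 87, 98, 108, 120, 134, 134, 135, 137, 145, 147, 152, 158, 162, 163, 164, 147, 154, 166, 166, 154, 154, 155, 144, 146, 122, 90, 94, 88, 95, 110, 112, 112, 108, 91]
t 19.6667 pos [0.5276 0.1376 0.0453] F [0.52 2.49 1.23] w 0.093
rv [0.0019 0.0011 0.0006] cm [ 0.09  0.01 -0.04]
```

Call:
arm_command --pt "0 0 0 0.04 0 0 1" --pt "0 0 0 0.06 0 0 1"

```text
time_s: 19.83
tcp_pos: [0.5278, 0.1374, 0.0454]
ee_rot: [[-0.02, -1.0, -0.006], [-0.973, 0.021, -0.229], [0.229, 0.001, -0.973]]
wrist_force: [0.7, 4.2, 0.6]
gripper_width: 0.093
gripper_force: 29.9
```

Call:
arm_command --pt "0 0 0 0.04 0 0 1" --pt "0 0 0 0.06 0 0 1"

```text
time_s: 20.0
tcp_pos: [0.5279, 0.1371, 0.0455]
ee_rot: [[-0.02, -1.0, -0.006], [-0.973, 0.02, -0.228], [0.228, 0.001, -0.974]]
wrist_force: [-1.3, 5.3, -0.0]
gripper_width: 0.094
gripper_force: 30.1
```

Call:
arm_command --pt "0 0 0 0.04 0 0 1" --pt "0 0 0 0.06 0 0 1"

```text
time_s: 20.17
tcp_pos: [0.5281, 0.1369, 0.0456]
ee_rot: [[-0.02, -1.0, -0.005], [-0.974, 0.02, -0.227], [0.227, 0.0, -0.974]]
wrist_force: [-0.9, 5.9, -1.8]
gripper_width: 0.096
gripper_force: 30.1
```

Call:
arm_command --pt "0 0 0 0.05 0 0 1" --pt "0 0 0 0.08 0 0 1"

```text
time_s: 20.33
tcp_pos: [0.5284, 0.1367, 0.0457]
ee_rot: [[-0.02, -1.0, -0.004], [-0.974, 0.02, -0.226], [0.226, -0.0, -0.974]]
wrist_force: [0.0, 7.6, -1.5]
gripper_width: 0.095
gripper_force: 30.3
```

Call:
arm_command --pt "0 0 0 0.04 0 0 1" --pt "0 0 0 0.06 0 0 1"

```text
time_s: 20.5
tcp_pos: [0.5287, 0.1366, 0.0458]
ee_rot: [[-0.019, -1.0, -0.003], [-0.974, 0.02, -0.226], [0.226, -0.001, -0.974]]
wrist_force: [-0.9, 8.9, -2.8]
gripper_width: 0.097
gripper_force: 30.3
```

Call:
arm_command --pt "0 0 0 0.05 0 0 1" --pt "0 0 0 0.05 0 0 1" --pt "0 0 0 0.05 0 0 1" --pt "0 0 0 0.05 0 0 1"

```text
time_s: 20.83
tcp_pos: [0.529, 0.1362, 0.0465]
ee_rot: [[-0.019, -1.0, -0.003], [-0.974, 0.019, -0.226], [0.226, -0.002, -0.974]]
wrist_force: [-1.2, 8.2, 0.8]
gripper_width: 0.101
gripper_force: 30.2
```

Call:
arm_command --pt "0 0 0 0 0 0 1" --pt "0 0 0 0 0 0 1" --pt "0 0 0 0 0 0 1" --pt "0 0 0 0 0 0 1" --pt "0 0 0 0 0 0 1" --pt "0 0 0 0 0 0 1" --pt "0 0 0 0 0 0 1"

```text
time_s: 21.42
tcp_pos: [0.5291, 0.1361, 0.0466]
ee_rot: [[-0.019, -1.0, -0.003], [-0.974, 0.019, -0.226], [0.226, -0.002, -0.974]]
wrist_force: [-1.1, 8.2, 1.3]
gripper_width: 0.091
gripper_force: 30.2
```

```bash
python3 lab.py
python3 - <<'E'
from h import *
K=(.133,.0154)
line(.04,.016,.0155,*K); line(.0,.012,.0155,*K); line(-.04,.0155,.0155,*K); line(-.075,.02,.02,*K)
E
```

```text
[287, 257, 24, 12, 143] [298.4 262.7] [-0.0259  0.0549]
[351, 266, 9, 3, 12] [354.7 267.2] [0.0668 0.0464]
[83, 84, 85, 86, 86, 89, 88, 88, 86, 86, 86, 90, 109, 126, 131, 127, 147, 158, 162, 162, 158, 154, 160, 169, 174, 173, 174, 173, 167, 169, 171, 171, 163, 161, 140, 140, 141, 120, 90, 84, 85, 84, 102, 114, 117, 130, 135, 132, 139, 148, 150, 153, 160, 162, 166, 167, 162, 142, 151, 166, 164, 159, 152, 149, 142, 112, 91, 96, 88, 96, 109, 113, 112, 109, 89]
t 21.4667 pos [0.529  0.1361 0.0467] F [-0.37  8.12  1.3 ] w 0.095
rv [-0.0021 -0.0742  0.0013] cm [-0.58  0.15 -0.34]
t 21.4667 pos [0.529  0.1361 0.0467] F [-0.37  8.12  1.3 ] w 0.095
rv [-0.0021 -0.1436  0.0013] cm [-4.39  0.15 -1.16]
t 21.4667 pos [0.529  0.1361 0.0467] F [-0.37  8.12  1.3 ] w 0.095
rv [-0.0021 -0.0795  0.0013] cm [-8.55  0.14 -0.99]
t 21.4667 pos [0.529  0.1361 0.0467] F [-0.37  8.12  1.3 ] w 0.095
rv [-1.9000e-03  3.0621e+00 -3.3000e-03] cm [14.27  0.18  3.47]
```

Call:
arm_command --pt "0 0 0 0.05 0 0 1" --pt "0 0 0 0.09 0 0 1" --pt "0 0 0 0.09 0 0 1"

```text
time_s: 21.72
tcp_pos: [0.5294, 0.1355, 0.0472]
ee_rot: [[-0.019, -1.0, -0.002], [-0.974, 0.019, -0.225], [0.225, -0.003, -0.974]]
wrist_force: [-0.6, 8.2, 2.9]
gripper_width: 0.097
gripper_force: 30.3
```

Call:
arm_command --pt "0 0 0 0 0 0 1" --pt "0 0 0 0 0 0 1" --pt "0 0 0 0 0 0 1" --pt "0 0 0 0 0 0 1"

```text
time_s: 22.05
tcp_pos: [0.5294, 0.1355, 0.0472]
ee_rot: [[-0.019, -1.0, -0.002], [-0.974, 0.019, -0.225], [0.225, -0.003, -0.974]]
wrist_force: [-1.3, 7.0, 2.7]
gripper_width: 0.097
gripper_force: 30.3
```

Call:
arm_command --pt "0 0 0 0 0 0.12 1" --pt "0 0 0 0.08 0 0.12 1" --pt "0 0 0 0.08 0 0.12 1"

```text
time_s: 22.3
tcp_pos: [0.5298, 0.1352, 0.0468]
ee_rot: [[-0.019, -1.0, -0.0], [-0.974, 0.019, -0.224], [0.224, -0.004, -0.975]]
wrist_force: [-2.1, 10.7, 6.1]
gripper_width: 0.096
gripper_force: 30.4
```

Call:
arm_command --pt "0 0 0 0.02 0 0 1" --pt "0 0 0 0.02 0 0 1" --pt "0 0 0 0.02 0 0 1" --pt "0 0 0 0.02 0 0 1"

```text
time_s: 22.63
tcp_pos: [0.5298, 0.1352, 0.0469]
ee_rot: [[-0.019, -1.0, 0.0], [-0.974, 0.018, -0.224], [0.224, -0.004, -0.975]]
wrist_force: [-3.0, 10.3, 6.2]
gripper_width: 0.094
gripper_force: 30.4
```

Call:
arm_command --pt "0 0 0 0 0 0 1" --pt "0 0 0 0 0 0 1" --pt "0 0 0 0 0 0 1" --pt "0 0 0 0 0 0 1"

```text
time_s: 22.97
tcp_pos: [0.5299, 0.1352, 0.0469]
ee_rot: [[-0.019, -1.0, 0.0], [-0.974, 0.018, -0.224], [0.224, -0.004, -0.975]]
wrist_force: [-2.7, 10.4, 5.6]
gripper_width: 0.093
gripper_force: 30.4
```

Call:
arm_command --pt "0 0 0 0.07 0 0 1" --pt "0 0 0 0.07 0 0 1" --pt "0 0 0 0.07 0 0 1" --pt "0 0 0 0.07 0 0 1" --pt "0 0 0 0.07 0 0 1" --pt "0 0 0 0.07 0 0 1" --pt "0 0 0 0.07 0 0 1" --pt "0 0 0 0.07 0 0 1"

```text
time_s: 23.63
tcp_pos: [0.5303, 0.1348, 0.0473]
ee_rot: [[-0.019, -1.0, 0.001], [-0.975, 0.018, -0.224], [0.224, -0.005, -0.975]]
wrist_force: [-1.8, 11.5, 6.2]
gripper_width: 0.094
gripper_force: 30.5
```

```bash
python3 lab.py
python3 - <<'E'
from h import *
K=(.133,.0154)
line(.04,.012,.0155,*K); line(.0,.012,.0155,*K); line(-.04,.015,.0155,*K)
s=togo(tcp(-.075,.0155)-sv*.008,HEAD,8.5)
E
```

```text
[287, 258, 24, 11, 134] [298.7 263.1] [-0.0257  0.0534]
[388, 268, 9, 3, 11] [392.5 269. ] [0.1279 0.045 ]
[85, 85, 89, 90, 89, 89, 87, 88, 88, 87, 86, 90, 110, 123, 123, 139, 154, 154, 150, 148, 153, 161, 166, 170, 171, 167, 164, 172, 177, 176, 177, 172, 156, 142, 148, 148, 140, 123, 93, 83, 84, 84, 102, 119, 124, 127, 138, 142, 139, 141, 137, 145, 157, 158, 160, 164, 163, 162, 147, 154, 164, 160, 158, 146, 141, 139, 114, 89, 84, 96, 110, 113, 111, 108, 92]
t 23.6833 pos [0.5303 0.1348 0.0473] F [-1.44 10.9   6.01] w 0.09
rv [-0.0057 -0.1141  0.0019] cm [-0.64  0.28 -0.45]
t 23.6833 pos [0.5303 0.1348 0.0473] F [-1.44 10.9   6.01] w 0.09
rv [-0.0056 -0.1412  0.002 ] cm [-4.54  0.27 -1.11]
t 23.6833 pos [0.5303 0.1348 0.0473] F [-1.44 10.9   6.01] w 0.09
rv [-0.0057 -0.1115  0.0019] cm [-8.6   0.26 -1.34]
t 23.6833 pos [0.5303 0.1348 0.0473] F [-1.44 10.9   6.01] w 0.09
rv [-0.0057 -0.077   0.0018] cm [-12.17   0.25  -1.33]
```

Roughly 11 N went through the tip against the solid row for over half a second. Now I sink the tool and draw it out.

Call:
arm_command --pt "0 -0.03 0 -0.6 0 -0.2 1" --pt "0 -0.07 0 -0.9 0 -0.4 1" --pt "0 -0.11 0 -1.2 0 -0.6 1" --pt "0 -0.12 0 -2.2 0 -0.8 1" --pt "0 -0.13 0 -3.2 0 -0.95 1" --pt "0 -0.14 0 -4.2 0 -1.1 1" --pt "0 -0.14 0 -5 0 -1.2 1" --pt "0 -0.14 0 -5 0 -1.2 1"

```text
time_s: 24.35
tcp_pos: [0.5288, 0.1844, 0.0454]
ee_rot: [[-0.019, -1.0, -0.003], [-0.996, 0.019, -0.092], [0.092, 0.002, -0.996]]
wrist_force: [-0.1, 0.3, 0.9]
gripper_width: 0.095
gripper_force: 29.7
```

```bash
python3 lab.py
python3 - <<'E'
from h import *
K=(.133,.0154)
line(-.04,.0155,.0155,*K)
s=togo(tcp(-.08,.0165)-sv*.008,HEAD,8.5)
E
```

```text
[287, 258, 24, 12, 149] [298.5 263.7] [-0.0264  0.0514]
[321, 265, 9, 2, 11] [324.4 265.8] [0.0166 0.0472]
[355, 266, 7, 3, 13] [358.  267.5] [0.0722 0.0458]
[154, 164, 172, 173, 168, 150, 138, 132, 106, 88, 87, 90, 111, 125, 121, 132, 155, 158, 160, 164, 165, 158, 156, 169, 180, 184, 190, 189, 169, 153, 155, 159, 159, 151, 140, 139, 138, 125, 94, 81, 84, 87, 87, 86, 87, 88, 86, 86, 86, 87, 85, 84, 86, 87, 87, 87, 87, 90, 90, 89, 91, 89, 87, 84, 86, 86, 86, 89, 86, 98, 110, 113, 113, 109, 90]
t 24.4 pos [0.5286 0.184  0.0454] F [-0.61  1.53  1.28] w 0.09
rv [0.0016 0.0567 0.0021] cm [-3.83  0.01  0.49]
t 24.4 pos [0.5286 0.184  0.0454] F [-0.61  1.53  1.28] w 0.09
rv [0.0016 0.0567 0.0021] cm [-7.83 -0.    0.49]
```

Call:
arm_command --pt "0 0.02 0 -1.3 0 0 1" --pt "0 0.05 0 -2.6 0 0.1 1" --pt "0 0.057 0 -3.9 0 0.15 1" --pt "0 0.057 0 -5.2 0 0.2 1" --pt "0 0.057 0 -6.5 0 0.25 1" --pt "0 0.057 0 -7.8 0 0.25 1" --pt "0 0.057 0 -8.8 0 0.25 1" --pt "0 0.057 0 -8.8 0 0.25 1"

```text
time_s: 25.07
tcp_pos: [0.5308, 0.2723, 0.0351]
ee_rot: [[-0.018, -1.0, -0.004], [-0.989, 0.019, -0.147], [0.147, 0.001, -0.989]]
wrist_force: [-0.1, -0.0, 0.7]
gripper_width: 0.097
gripper_force: 29.7
```

```bash
python3 lab.py
python3 - <<'E'
from h import *
s=togo([.530,.275,.04],HEAD,0);print(s["joints"].round(1))
w=cam("wrist");cv2.imwrite("pics/w11.png",w["im"])
im=w["im"].max(2)
print("tip pred",proj(w,np.array(s["tcp_pos"])+np.array(s["ee_rot"])@[.133,0,.0154]))
for r in range(4,270,22):
    x=np.where(im[r,285:350]<95)[0]+285; print(r,(int(x.min()),int(x.max()),len(x)) if len(x) else None,end=" ")
E
```

```text
[290, 265, 21, 7, 84] [299.8 267.9] [-0.0271  0.0363]
[322, 265, 9, 2, 13] [325.2 265.7] [0.0181 0.0478]
[357, 267, 7, 2, 12] [360.4 267.6] [0.0761 0.0457]
[164, 170, 171, 151, 161, 174, 166, 155, 140, 127, 101, 85, 87, 93, 114, 128, 133, 142, 146, 160, 167, 165, 169, 170, 169, 154, 162, 184, 185, 184, 178, 165, 155, 154, 156, 154, 145, 139, 133, 119, 93, 85, 88, 87, 87, 89, 88, 85, 87, 86, 85, 86, 88, 88, 88, 87, 88, 90, 91, 90, 93, 89, 86, 86, 85, 85, 86, 89, 86, 98, 110, 113, 114, 110, 92]
t 25.1167 pos [0.5303 0.271  0.035 ] F [ 0.9  -0.32 -0.54] w 0.097
rv [ 0.0019 -0.1485  0.0014] cm [-0.32  0.04 -0.55]
[ 45.4  33.5 -17.1   8.  -45.9 -52.4]
tip pred [316.30532688 -29.2845149 ]
4 (306, 322, 17) 26 (303, 327, 25) 48 (302, 328, 27) 70 (303, 328, 26) 92 (303, 328, 26) 114 (304, 328, 25) 136 (304, 329, 26) 158 (305, 329, 25) 180 (306, 329, 24) 202 (306, 329, 24) 224 (307, 330, 24) 246 (307, 330, 24) 268 (285, 349, 65)
```

Run:
```python
from h import *
togo([.5266,.290,.05],-105.2,0)
```

```text
t 25.1667 pos [0.5301 0.2702 0.035 ] F [-0.28  0.71 -0.97] w 0.097
rv [-0.0157 -0.1484  0.2445] cm [-1.73  0.4  -1.77]
```

Call:
arm_command --pt "0 0 0 -0.8 0 -1 1" --pt "0 -0.03 0 -1.7 0.2 -1.8 1" --pt "-0.008 -0.08 0.12 -1.7 0.4 -1.8 1" --pt "-0.016 -0.148 0.244 -1.7 0.4 -1.8 1" --pt "-0.016 -0.148 0.244 -1.7 0.4 -1.8 1" --pt "-0.016 -0.148 0.244 -1.7 0.4 -1.8 1" --pt "-0.016 -0.148 0.244 -1.7 0.4 -1.8 1"

```text
time_s: 25.75
tcp_pos: [0.527, 0.2889, 0.0507]
ee_rot: [[-0.26, -0.965, 0.0], [-0.965, 0.26, -0.001], [0.001, -0.001, -1.0]]
wrist_force: [-0.4, -0.5, -0.5]
gripper_width: 0.096
gripper_force: 29.7
```

Run:
```python
from h import *
s=togo([.5266,.290,.024],-105.2,0)
w=cam("wrist");im=w["im"]
t=np.array(s["tcp_pos"]);R=np.array(s["ee_rot"])
m=(im.max(2)<95).astype(np.uint8);m[:, :295]=0;m[:,345:]=0;m[250:]=0
ys=np.where(m.sum(1)>5)[0];print("tip row",ys.min(),"cols",np.where(m[ys.min()])[0][[0,-1]])
for dn in(-20,-10,0,10,20): print(dn,proj(w,t+R@[.133*np.cos(np.radians(dn)),0,.0154+.133*np.sin(np.radians(dn))]).round(0))
for r in range(ys.min(),250,30): x=np.where(m[r])[0];print(r,len(x),end="; ")
a=cam("side")["im"];
```

```text
t 25.75 pos [0.527  0.2889 0.0507] F [-0.36 -0.47 -0.5 ] w 0.096
rv [-0.0006 -0.0013  0.0018] cm [-0.1   0.07  2.67]
tip row 0 cols [307 322]
-20 [316. -75.]
-10 [317. -55.]
0 [317. -29.]
10 [317.   1.]
20 [318.  31.]
0 16; 30 26; 60 28; 90 26; 120 26; 150 25; 180 24; 210 24; 240 50;
```

Call:
arm_command --pt "0 0 0 -0.1 0 1 1" --pt "0 0 0 -0.1 0 2 1" --pt "0 0 0 -0.1 0 2.7 1" --pt "0 0 0 -0.1 0 2.85 1" --pt "0 0 0 -0.1 0 2.85 1"

```text
time_s: 26.27
tcp_pos: [0.5263, 0.29, 0.0205]
ee_rot: [[-0.262, -0.965, -0.002], [-0.965, 0.262, -0.003], [0.003, 0.001, -1.0]]
wrist_force: [-0.2, -0.2, 0.1]
gripper_width: 0.093
gripper_force: 29.7
```

Call:
arm_command --pt "0 0 0 0 0 0.1 0.5" --pt "0 0 0 0 0 0.1 0.3" --pt "0 0 0 0 0 0.1 0.3" --pt "0 0 0 0 0 0.1 0.3" --pt "0 0 0 0 0 -2 0.3" --pt "0 0 0 0 0 -5 0.3" --pt "0 0 0 0 0 -9 0.3" --pt "0 0 0 0 0 -12 0.3"

```text
time_s: 26.93
tcp_pos: [0.5276, 0.2908, 0.1449]
ee_rot: [[-0.261, -0.965, 0.002], [-0.965, 0.261, 0.001], [-0.001, -0.002, -1.0]]
wrist_force: [0.4, 1.0, -0.3]
gripper_width: 0.347
gripper_force: 0.0
```

```bash
python3 lab.py
python3 - <<'E'
from h import *
print(sense()["tcp_pos"])
for n,(x0,x1,y0,y1) in(("scene",(180,275,245,295)),):
    c=cam(n);im=c["im"]
    m=np.zeros(im.shape[:2],np.uint8); m[y0:y1,x0:x1]=(im[y0:y1,x0:x1].max(2)<70)*255
    k=max(cv2.findContours(m,0,1)[0],key=cv2.contourArea)
    P=np.array([plane(c,u,v,0.004)[:2] for u,v in k[:,0]],np.float32);print(cv2.minAreaRect(P))
w=cam("wrist");print("pred origin pose ends",proj(w,[.529,.299,.004]),proj(w,[.492,.163,.004]))
m=(w["im"].max(2)<95).astype(np.uint8);m[:,:290]=0;m[:,345:]=0;m[252:]=0
ys,xs=np.where(m);print(ys.min(),ys.max(),xs.min(),xs.max())
E
```

```text
[290, 265, 21, 7, 84] [299.8 267.8] [-0.0272  0.0365]
[322, 265, 9, 2, 13] [325.2 265.7] [0.0181 0.0478]
[357, 267, 7, 2, 12] [360.4 267.6] [0.0761 0.0457]
[167, 173, 174, 155, 163, 177, 169, 158, 143, 130, 103, 88, 90, 95, 116, 131, 135, 145, 150, 165, 170, 169, 172, 174, 173, 156, 165, 185, 189, 190, 181, 168, 158, 157, 158, 159, 149, 140, 135, 120, 96, 89, 88, 90, 88, 92, 91, 88, 88, 90, 88, 89, 89, 88, 90, 89, 89, 91, 93, 92, 94, 91, 89, 88, 89, 88, 86, 90, 90, 100, 113, 116, 115, 112, 92]
[0.53074039 0.29282094 0.1517345 ]
((0.5146638751029968, 0.23127371072769165), (0.1396634876728058, 0.021873554214835167), 80.56556701660156)
pred origin pose ends [323.08189316 232.74521057] [323.91072493  48.31236121]
44 251 290 344
```

Run:
```python
from h import *
a=cam("scene");lat=np.cross(nv,sv)
P=lambda s,n,l:proj(a,O+sv*s+nv*n+lat*l).round(1)
print("label: start",P(.027,.0695,-.019),"meas 329.6,258; pickup",P(-.0285,.0255,-.019),"meas ~300")
for s in(.048,.0505,.0765,.0735,.099,.102): print(s,P(s,.046,0),P(s,.046,-.019))
g=a["im"][:,:,:].mean(2)
# freed reel far part / top: bright wire body columns at rows 245..258
for r in(244,248,252,256): print(r,g[r,284:330].round().astype(int).tolist())
```

```text
label: start [328.6 259.6] meas 329.6,258; pickup [300.2 270.8] meas ~300
0.048 [344.4 256.7] [343.3 266.9]
0.0505 [345.9 256.7] [344.8 266.9]
0.0765 [361.6 257.3] [360.6 267.5]
0.0735 [359.8 257.2] [358.8 267.4]
0.099 [375.3 257.7] [374.5 268. ]
0.102 [377.1 257.8] [376.3 268.1]
244 [159, 174, 140, 106, 104, 150, 166, 160, 120, 70, 60, 66, 67, 71, 80, 88, 85, 91, 94, 93, 80, 69, 74, 161, 192, 189, 187, 187, 185, 183, 183, 186, 187, 182, 181, 183, 182, 180, 187, 184, 182, 182, 180, 180, 182, 181]
248 [161, 161, 142, 114, 106, 93, 68, 77, 109, 138, 157, 148, 154, 160, 160, 176, 187, 179, 182, 176, 147, 99, 81, 98, 104, 90, 79, 79, 83, 84, 81, 86, 84, 85, 83, 85, 88, 86, 86, 83, 86, 87, 82, 84, 81, 82]
252 [161, 157, 160, 165, 134, 100, 108, 114, 133, 147, 152, 149, 141, 148, 166, 170, 172, 173, 171, 144, 154, 176, 133, 87, 94, 111, 99, 88, 92, 90, 94, 94, 90, 89, 94, 90, 91, 87, 89, 87, 88, 87, 86, 87, 88, 88]
256 [158, 158, 155, 168, 164, 196, 158, 125, 139, 146, 143, 147, 159, 168, 175, 174, 176, 178, 162, 170, 199, 149, 105, 100, 93, 83, 105, 101, 92, 88, 88, 90, 86, 89, 97, 108, 120, 142, 153, 156, 154, 162, 161, 168, 177, 171]
```

```bash
python3 -c "
from station import finish_job
print(finish_job())"
```

```text
the job is handed in; nothing more can be done
None
```

I cleared the jam and handed the job in at about 27 s. The row was pressed solid at about 11 N (wrist reading) for 0.6 s, after one in-place re-grip because a finger had first pressed the front-stop horn at about 10–13 N. By the camera the freed reel rests at the front stop with the next within about 2 mm of it, and the spudger lies flat on the bench, clear of the dispenser.

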